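Pass sample cassettes through the UV channel and sort them

ROBOT

A 6-joint arm with a two-finger parallel gripper is mounted at the origin on the work surface. World frame = base frame: x ahead of the robot, y to its left, z up, the work surface at z = 0. Lengths are in m, angles in rad, forces in N, time in s.
With the tool pointing down it reaches from about 0.2 to 0.875 m from the base axis. Payload 3.4 kg.
Tool frame: the origin (TCP) lies midway between the tips of the shut fingers; the grasp point (between the pads) lies env.grasp_offset behind it (env.grasp_offset is the distance from the TCP to the grasp point, in m); z points along the fingers, y is the direction in which the jaws open and shut (so a half turn about z gives the same grasp; the last joint's range is limited). The gripper opens to 94 mm and grips with 3 to 60 N. Pads are 16 mm wide; open, the fingers measure 119 mm over their backs; the gripper's body (75 mm by 177 mm) begins 78 mm behind the grasp point.
Start: joints at [-1.329, 0.276, 1.505, -0, 1.361, -0.121], TCP at [0.204, -0.538, 0.205] pointing down, gripper open.
Joint ranges: [-2.89, 2.89], [-0.75, 2.08], [0.22, 2.7], [-1.18, 4.32], [0.11, 2.71], [-2.7, 2.7]. Speed limits (rad/s): [2.57, 2.57, 3.14, 3.14, 3.14, 3.14].

INTERFACE

Orientations are given as a unit quaternion [w, x, y, z].
In Python, from workcell import env gives the robot as it stands.
- The arm moves only by the tool servo_tool, never from a script. Its argument "moves" is a list of rows, each an object with "translation": the shift along the tool's x, y, z scaled (see below), a list of three; "delta_rot": the turn, a rotation vector about the tool's x, y, z scaled (see below), a list of three; "grip": the gripper command: -1 is fully open, 1 is shut, values between are in proportion. A call has 1 to 5 rows; each row is the pose to reach, as a shift and turn from the pose measured when the call began, along the tool's axes at that moment, turning the shorter way round; what a row does not reach only later rows make up. The controller multiplies each number of a shift by 0.15 m and each number of a turn by 360 degrees. A row lasts 1/10 s, in which the tool goes at most 50 mm and 8.59 degrees, less where a joint would pass 70% of its speed; a pose out of reach is approached as far as the arm can. A call with a number of a shift or a turn outside -1 to 1 is refused whole. A call with a gripper value outside its range is refused whole. The fingers move at their own pace and stop on an object; "grip_force" is the grip in N (left out, the last holds). Time passes only in rows, so rows that repeat a pose let the fingers close. It gives the time, the measured TCP pose, the force and the opening at its end, in the units of the state.
- env.read_state(): the state, without advancing time (a new reading comes with each control period).
- env.camera(name): name is "scene" or "top"; returns a dict with "image" (480x640x3 uint8, blue, green, red), "mtx" (3x3 intrinsics, pixels), "origin" and "rotation" of the camera in the world. Camera axes: x right, y down, z forward; pixel columns grow to the right and rows downward; lengths in m; the calibration is good to about 2 mm. A picture is of the moment at which its call begins. There is no depth.
- env.finish_job(): hands the job in, once; it reports no verdict.
The state is a dict: "time": time; "qpos": joint angles; "joint_vel": joint speeds; "effort": joint torques, N m; "ee_pos": TCP position; "tcp_rot": TCP orientation; "contact_force": force on the tool from outside, world axes, zero at the start; "moment": the same for the moment, N m; "finger_gap": opening from 0.0 (shut) to 1.0 (fully open).
Only numpy, scipy, OpenCV 4.12 (cv2) and the standard library are available. Lean on these libraries where they do the work, as an engineer would, in place of code of your own. Each camera call takes 0.05 s, during which the arm holds its last target.

TASK

Stand all the sample cassettes upright, one behind another, in the open infeed of the guide channel, and only when all are in, slide the whole row along with the push stick until every one has come out beyond the UV hood into the outfeed. Then lay the stick back flat on its mat, and sort the cassettes, upright, by the shape of their tag: round tags into the two-pocket accept nest, bar tags into the undivided reject nest. Do not disturb the bottle or the tip box.

Things in the scene. Friction and masses are not known exactly. Their poses are not given: they have to be found in the camera images.
- A (a point): White sample cassette, box 60 long (own x) x 40 wide (own y) x 44 mm high (z), about 0.13 kg, starting upright on the table, length roughly along world y; the same end for end. The black tag on its lid is a round disc 28 mm across: it goes in the accept nest (two pockets). This point is its centre, 22 mm above its underside. None from the start if absent.
- B (a point): White sample cassette, box 60 long (own x) x 40 wide (own y) x 44 mm high (z), about 0.13 kg, starting upright on the table, length roughly along world y; the same end for end. The black tag on its lid is a round disc 28 mm across: it goes in the accept nest (two pockets). This point is its centre, 22 mm above its underside. None from the start if absent.
- C (a point): White sample cassette, box 60 long (own x) x 40 wide (own y) x 44 mm high (z), about 0.13 kg, starting upright on the table, length roughly along world y; the same end for end. The black tag on its lid is a long bar 50 x 10 mm: it goes in the reject nest (no divider). This point is its centre, 22 mm above its underside. None from the start if absent.
- D (a point): White sample cassette, box 60 long (own x) x 40 wide (own y) x 44 mm high (z), about 0.13 kg, starting upright on the table, length roughly along world y; the same end for end. The black tag on its lid is a long bar 50 x 10 mm: it goes in the reject nest (no divider). This point is its centre, 22 mm above its underside. None from the start if absent.
- channel: Fixed straight aluminium guide channel, 580 mm long, a white UV hood over its middle. Origin on the table under the hood's middle; own x is the feed direction (roughly world -y, robot's left to right), z up. Floor 6 mm thick, inner width 48 mm, side walls 6 mm thick with top edges 20 mm above the table. Infeed x = -290 to -30 mm, hood -30 to +30, outfeed +30 to +284.
- infeed_end (a point): Middle of the channel floor at the open end of the infeed (channel x = -290 mm, 6 mm above the table). The infeed is open above and at this end; three cassettes fit in it one behind another, with room for the stick to enter behind them. Axes as the channel.
- hood (a point): Middle of the hood's top, 86 mm above the table. The hood is 60 mm long along the channel, 108 mm wide; its passage is 48 mm wide and 60 mm high above the channel floor, so cassettes and the flat strip of the stick pass, but not the gripper. Axes as the channel.
- outfeed_stop (a point): Middle of the channel floor at the stop, a cross wall 20 mm high above the table closing the outfeed (channel x = +284 mm). The outfeed is open above; three cassettes fit in it clear of the hood. Axes as the channel.
- stick_grip (a point): Push stick, about 0.22 kg: plywood strip 200 long (own x) x 34 wide (y) x 14 mm thick, with an upright wooden handle block 50 x 24 x 50 mm high on it near the rear. This point is the block's centre, 39 mm above the stick's underside. Own x points to the pushing end, whose face is 170 mm ahead; the rear is 30 mm behind. Balances about 25 mm ahead of this point. Starts flat on the mat.
- stick_tip (a point): Middle of the pushing end face of the stick, 7 mm above its underside; axes as for stick_grip.
- mat: Fixed black rubber mat for the push stick, 240 long (own x) x 100 wide (own y) x 4 mm thick; origin under its centre at table height. The stick starts with its own x along the mat's own x, its handle centre 50 to 60 mm behind the mat's centre.
- accept_nest: Fixed grey tray, the accept nest, 160 long (own x) x 68 wide (own y) x 18 mm high, walls 4 mm, floor 4 mm; origin under its centre at table height. A 4 mm cross wall, 14 mm high, in the middle divides it into two pockets, 74 x 60 mm inside, centred at x = -39 and +39 mm; one cassette per pocket, lengthwise.
- reject_nest: Fixed grey tray, the reject nest, 160 long (own x) x 68 wide (own y) x 18 mm high, walls 4 mm, floor 4 mm; origin under its centre at table height. Undivided: 152 x 60 mm inside; two cassettes fit end to end, lengthwise, at about x = -39 and +39 mm.
- bottle: Amber reagent bottle, 60 mm across, 130 mm high, loose; leave it alone. Origin under its centre.
- tipbox: Grey pipette-tip box with clear lid, 85 x 120 x 70 mm, loose; leave it alone. Origin under its centre.
Mind the look-alikes: they are no part of the job. What is shaped like the part that bears B but blue is not meant.

How it is judged:
On the way, in this order (a step that is already met when the one before it is completed fails the run):
1. every cassette stands in the infeed of the guide channel, lengthwise in the channel (x of A in the frame of channel between -0.28 and -0.04 m and y of A in the frame of channel between -0.01 and 0.01 m and z of A in the frame of channel between 0.018 and 0.036 m and angle between the x axis of each of A, B, C, D and the x axis of channel, either way round below 0.15 rad and x of B in the frame of channel between -0.28 and -0.04 m and y of B in the frame of channel between -0.01 and 0.01 m and z of B in the frame of channel between 0.018 and 0.036 m and x of C in the frame of channel between -0.28 and -0.04 m and y of C in the frame of channel between -0.01 and 0.01 m and z of C in the frame of channel between 0.018 and 0.036 m and x of D in the frame of channel between -0.28 and -0.04 m and y of D in the frame of channel between -0.01 and 0.01 m and z of D in the frame of channel between 0.018 and 0.036 m), for 0.2 s.
2. every cassette has been pushed through under the hood into the outfeed, with the tip of the push stick in the channel under or beyond the hood (x of A in the frame of channel between 0.05 and 0.27 m and y of A in the frame of channel between -0.01 and 0.01 m and x of B in the frame of channel between 0.05 and 0.27 m and y of B in the frame of channel between -0.01 and 0.01 m and x of C in the frame of channel between 0.05 and 0.27 m and y of C in the frame of channel between -0.01 and 0.01 m and x of D in the frame of channel between 0.05 and 0.27 m and y of D in the frame of channel between -0.01 and 0.01 m and x of stick_tip in the frame of channel between -0.03 and 0.16 m and y of stick_tip in the frame of channel between -0.015 and 0.015 m and z of stick_tip in the frame of channel between 0 and 0.03 m), for 0.1 s.
At the end, for the whole second after the job is handed in: Round-tag cassettes on the accept nest floor, bar-tag ones on the reject nest floor: centre within 60 mm lengthwise, 25 mm crosswise of its middle, upright within 0.12 rad. Stick flat on its mat, handle over it, tip overhanging under 30 mm at an end, 10 mm at a side. All at rest (x of A in the frame of accept_nest between -0.06 and 0.06 m and y of A in the frame of accept_nest between -0.025 and 0.025 m and z of A in the frame of accept_nest between 0.018 and 0.034 m and angle between each of A, B, C, D, stick_grip's own z axis and vertical below 0.12 rad and linear speed of each of cassette_A, cassette_B, cassette_C, cassette_D, stick below 0.02 m/s and x of B in the frame of accept_nest between -0.06 and 0.06 m and y of B in the frame of accept_nest between -0.025 and 0.025 m and z of B in the frame of accept_nest between 0.018 and 0.034 m and x of C in the frame of reject_nest between -0.06 and 0.06 m and y of C in the frame of reject_nest between -0.025 and 0.025 m and z of C in the frame of reject_nest between 0.018 and 0.034 m and x of D in the frame of reject_nest between -0.06 and 0.06 m and y of D in the frame of reject_nest between -0.025 and 0.025 m and z of D in the frame of reject_nest between 0.018 and 0.034 m and x of stick_grip in the frame of mat between -0.12 and 0.12 m and y of stick_grip in the frame of mat between -0.05 and 0.05 m and x of stick_tip in the frame of mat between -0.15 and 0.15 m and y of stick_tip in the frame of mat between -0.06 and 0.06 m and height (world z) of stick_grip below 0.05 m); the robot touches nothing.
It fails at once if the bottle is moved more than 30 mm (distance of bottle from where it was at the start of the episode above 0.03 m).
It fails at once if the tip box is moved more than 30 mm (distance of tipbox from where it was at the start of the episode above 0.03 m).
Of cassette_A, cassette_B, cassette_C, cassette_D only 2 to 3 are there at a start; the rules pass over those that are not, and their reading is None.
At some moment in a run one of cassette_A, cassette_B, cassette_C, cassette_D may be knocked a few centimetres aside while the robot is not near it.
It also fails if it takes over 210 s, if anything falls off the work surface, if the arm or the gripper's body presses on something with over 40 N, if the wrist force passes 120 N, or if a joint passes its speed limit or range.

## Working session

There is one attempt and no reset: what is moved stays moved. The work goes in short steps, Python scripts to look and compute and a tool call to move; the robot and the scene stay as the last step left them, time stands still between calls to the robot, and variables do not carry over. Pictures are saved under pics/ and viewed, and the job is handed in when it is done.

Besides the shell and the picture viewer there is one more tool, called as name(argument=value, ...) on one line, values as JSON. servo_tool: Moves the arm, as the interface text tells. Shifts and turns lie within -1 to 1; 1 stands for 0.15 m of shift or 360 degrees of turn. Its arguments: {"type":"object","properties":{"moves":{"type":"array","items":{"type":"object","properties":{"translation":{"type":"array","items":{"type":"number"}},"delta_rot":{"type":"array","items":{"type":"number"}},"grip":{"type":"number"}}}},"grip_force":{"type":"number"}},"required":["moves"]}

```bash
ls -la; mkdir -p pics
python3 - <<'E'
from workcell import env
import cv2
for n in("scene","top"):
    c=env.camera(n); cv2.imwrite(f"pics/{n}0.png",c["image"]); print(n,c["mtx"],c["origin"],c["rotation"])
print(env.read_state(), env.grasp_offset)
E
```

```text
total 12
drwxr-xr-x  3 agent agent 4096 Dec  6 05:24 .
drwxr-xr-x 23 root  root  4096 Dec  6 05:24 ..
drwxr-xr-x  2 agent agent 4096 Dec  6 05:24 pics
scene [[436.11522105   0.         308.91070943]
 [  0.         436.11522105 235.73009253]
 [  0.           0.           1.        ]] [ 1.43581904 -0.01610056  0.68489914] [-0.33974566  0.62255058  0.62402797 -0.32801336]
top [[619.23771084   0.         332.29805917]
 [  0.         619.23771084 250.14657598]
 [  0.           0.           1.        ]] [0.19019364 0.0055279  1.74344621] [ 0.05920991 -0.70345452  0.70521519 -0.06570745]
{'time': 0.1, 'qpos': array([-1.32900718e+00,  2.76507380e-01,  1.50596362e+00, -2.74631118e-05,
        1.36070573e+00, -1.21024282e-01]), 'joint_vel': array([-0.00078536, -0.00090081, -0.00237283, -0.00033449, -0.00142335,
        0.00047201]), 'effort': array([ 1.58988867e-03, -4.05454659e+01, -2.37781012e+01,  7.01830233e-02,
        2.99389951e-02, -5.26310976e-05]), 'ee_pos': array([ 0.20392362, -0.53709547,  0.20472224]), 'tcp_rot': array([-7.89788275e-04,  9.83590049e-01,  1.80416154e-01, -6.11992516e-05]), 'contact_force': array([-0.54675081,  0.40928136,  0.14632945]), 'moment': array([-0.03655935,  0.00644704, -0.04605748]), 'finger_gap': 0.9992104287802872} 0.0188
```

View pics/scene0.png

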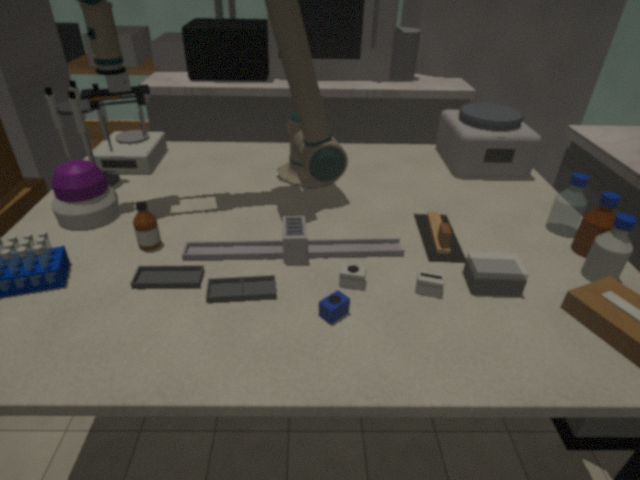

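View pics/top0.png

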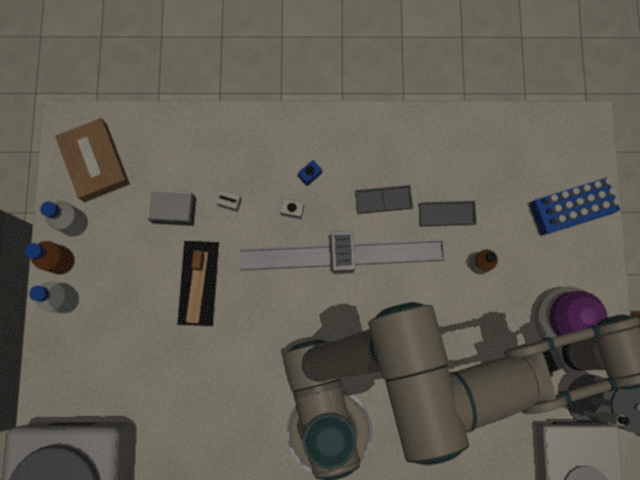

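Two white cassettes are visible in the top view: a bar tag at (229,201) and a round tag at (291,208). The blue one at (309,172) is the look-alike. I'll enlarge crops to confirm.

```bash
cat > h.py <<'E'
import numpy as np, cv2
from scipy.spatial.transform import Rotation as R
def q(w): return R.from_quat([w[1],w[2],w[3],w[0]])
def px(c,u,v,z):
    d=q(c["rotation"]).apply([(u-c["mtx"][0,2])/c["mtx"][0,0],(v-c["mtx"][1,2])/c["mtx"][1,1],1.])
    o=np.array(c["origin"]); return o+d*(z-o[2])/d[2]
def proj(c,p):
    r=q(c["rotation"]).inv().apply(np.atleast_2d(p)-c["origin"]); r=r@c["mtx"].T; return r[:,:2]/r[:,2:]
def crop(im,x0,y0,w,h,s,fn,g=10):
    o=cv2.resize(im[y0:y0+h,x0:x0+w],None,fx=s,fy=s,interpolation=cv2.INTER_CUBIC)
    o=cv2.convertScaleAbs(o,alpha=1.5)
    for x in range((x0//g+1)*g,x0+w,g): cv2.line(o,((x-x0)*s,0),((x-x0)*s,6),(0,0,255),1); cv2.putText(o,str(x),((x-x0)*s-10,16),0,.35,(0,0,255),1)
    for y in range((y0//g+1)*g,y0+h,g): cv2.line(o,(0,(y-y0)*s),(6,(y-y0)*s),(0,0,255),1); cv2.putText(o,str(y),(8,(y-y0)*s+4),0,.35,(0,0,255),1)
    cv2.imwrite(fn,o)
E
python3 - <<'E'
from h import *
im=cv2.imread("pics/top0.png")
crop(im,170,150,160,120,5,"pics/c1.png")
crop(im,170,180,130,150,4,"pics/c2.png")
crop(im,230,220,225,60,3,"pics/c3.png")
crop(im,340,175,150,110,5,"pics/c4.png")
E
```

```text
(no output)
```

View pics/c1.png

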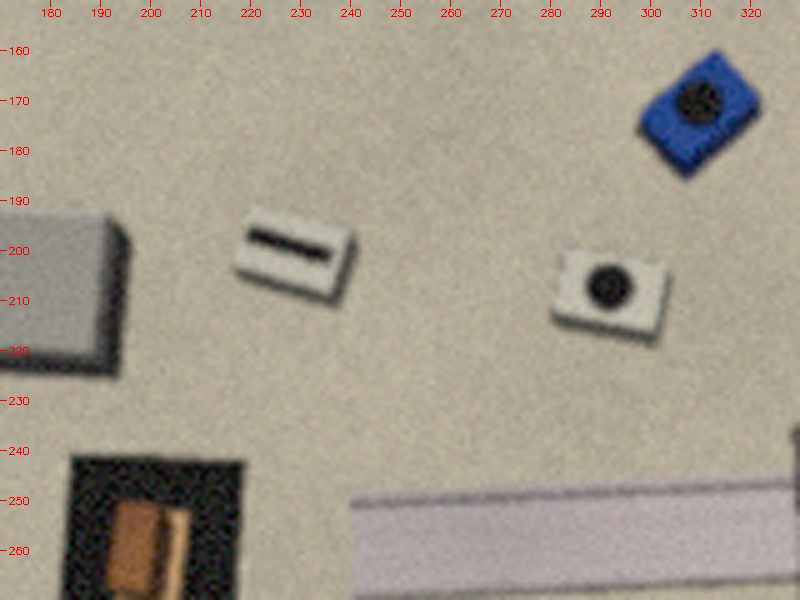

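View pics/c2.png

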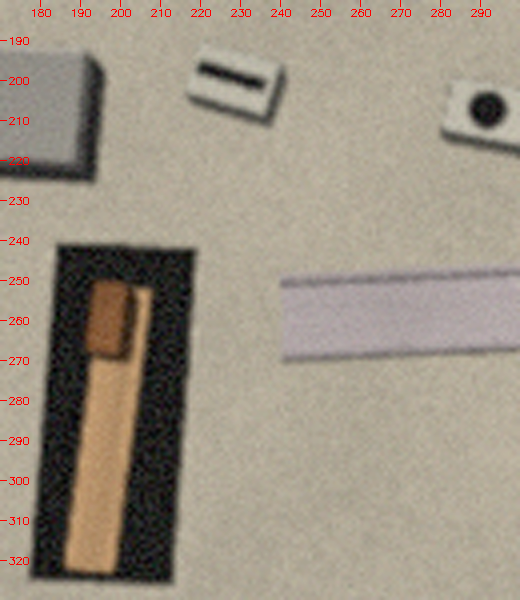

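View pics/c3.png

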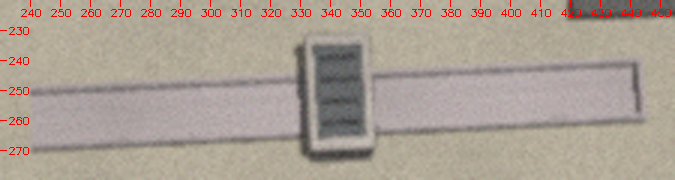

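View pics/c4.png

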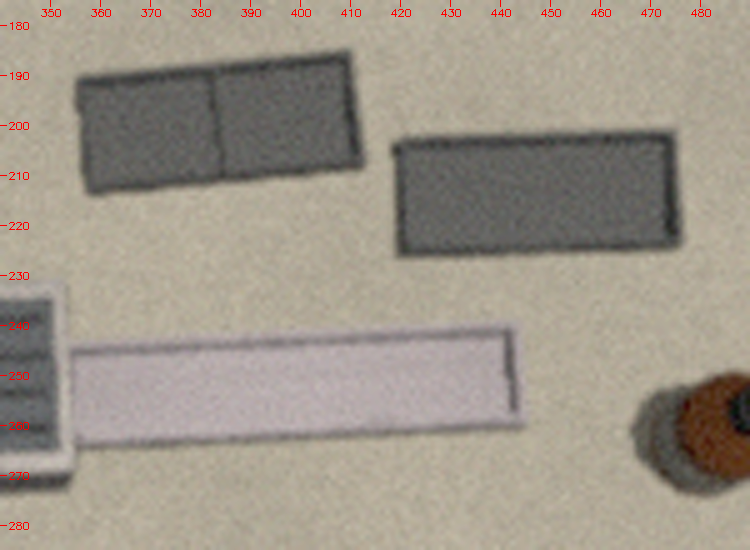

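```bash
cat > fit.py <<'E'
from h import *
from scipy.optimize import least_squares
from workcell import env
c=env.camera("top"); s=env.camera("scene")
def rect(l,w,z,cx=0): return np.array([[cx+a*l/2,b*w/2,z] for a,b in((-1,-1),(1,-1),(1,1),(-1,1))])
def W(p,m): 
    C,S=np.cos(p[2]),np.sin(p[2]); return np.c_[p[0]+C*m[:,0]-S*m[:,1],p[1]+S*m[:,0]+C*m[:,1],m[:,2]]
def fit(n,m,obs,yaw0):
    obs=np.array(obs,float)-0.4
    w=np.array([px(c,u,v,z) for (u,v),z in zip(obs,m[:,2])])
    p0=[w[:,0].mean(),w[:,1].mean(),yaw0]
    r=least_squares(lambda p:(proj(c,W(p,m))-obs).ravel(),p0)
    print(n,np.round(r.x,4),"deg",round(np.degrees(r.x[2]),2),"res",np.round(r.fun,1)); return r.x
h=np.pi/2
P={}
# image left=+y; up=+x. long axis own x -> world -y : yaw=-90deg ; own -x left; own +y = +x up
F=lambda m,tl,tr,br,bl:(m[[3,2,1,0]],[tl,tr,br,bl])
def f(n,m,tl,tr,br,bl,yaw): m,o=F(m,tl,tr,br,bl); P[n]=fit(n,m,o,yaw)
f("bar",rect(.06,.04,.044),(219.6,191),(241,196.4),(237.6,208.6),(217,203.6),-h)
f("round",rect(.06,.04,.044),(283,200.4),(303.6,203),(301.2,215.8),(280.6,212.4),-h)
f("channel",rect(.58,.06,.02),(240.2,249.7),(443,240),(445,260.4),(240.5,270.2),-h)
f("accept",rect(.16,.068,.018),(355.6,190.6),(410,185.4),(412.6,208.6),(357.6,213.6),-h)
f("reject",rect(.16,.068,.018),(418.6,204),(474.8,201),(476.2,224.2),(419.6,226.2),-h)
f("mat",rect(.24,.10,.004),(219.2,242.2),(213,325.8),(177.5,324.2),(184.2,241),np.pi)
m=np.r_[rect(.05,.024,.068),[[.17,.017,.018],[.17,-.017,.018],[-.03,.017,.018]]]
# own x down in image, own y = image right
P["stick"]=fit("stick",m,[(193,250.2),(191.7,268.5),(202.5,269),(202.5,250.2),(198.7,323.5),(186.5,322),(208,252)],np.pi)
np.save("P.npy",P,allow_pickle=True)
def box(l,w,z0,z1,cx=0): return [rect(l,w,z0,cx),rect(l,w,z1,cx)]
M=dict(bar=box(.06,.04,0,.044),round=box(.06,.04,0,.044),channel=[rect(.58,.06,.02),rect(.58,.048,.006),rect(.06,.108,.086)],accept=[rect(.16,.068,.018)],reject=[rect(.16,.068,.018)],mat=[rect(.24,.1,.004)],stick=[rect(.05,.024,.068),rect(.2,.034,.018,.07)])
for n,cam in(("top",c),("scene",s)):
    k=3; im=cv2.resize(cam["image"],None,fx=k,fy=k,interpolation=cv2.INTER_CUBIC); im=cv2.convertScaleAbs(im,alpha=1.5)
    for o in M:
        for r in M[o]:
            cv2.polylines(im,[np.round((proj(cam,W(P[o],r))+.5)*k).astype(int)],True,(0,255,0),1)
    if n=="top": im=im[170*k:340*k,170*k:490*k]
    else: im=im[200*k:330*k,100*k:560*k]
    im=cv2.resize(im,None,fx=780/im.shape[1],fy=780/im.shape[1],interpolation=cv2.INTER_AREA)
    cv2.imwrite(f"pics/ov_{n}.png",im)
E
python3 fit.py
```

```text
bar [ 0.6399  0.2824 -1.8058] deg -103.46 res [ 0.8 -0.2 -0.1 -0.8 -0.3  0.4 -0.3  0.6]
round [ 0.6164  0.1035 -1.7288] deg -99.05 res [-0.2 -0.9  0.1 -0.3  0.2  0.5 -0.2  0.7]
channel [ 0.4854 -0.0385 -1.524 ] deg -87.32 res [-0.8 -0.2  0.8 -0.3  0.6  0.2 -0.6  0.3]
accept [ 0.6474 -0.1588 -1.4785] deg -84.71 res [-0.5  0.   0.2  0.2  0.4 -0.2 -0.1 -0.1]
reject [ 0.605  -0.3398 -1.5316] deg -87.76 res [ 0.1 -0.6 -0.7  0.2 -0.1  0.1  0.7  0.3]
mat [0.4094 0.3679 3.1   ] deg 177.62 res [ 0.  -0.4  0.2  0.4 -0.2  0.6  0.  -0.6]
stick [0.4657 0.3604 3.0466] deg 174.56 res [ 1.  -0.2 -0.1 -0.5 -2.1 -0.2  0.2  0.6  0.4 -0.2  0.3  0.1  0.2  0.4]
```

```bash
sleep 0
```

```text
(no output)
```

View pics/ov_top.png

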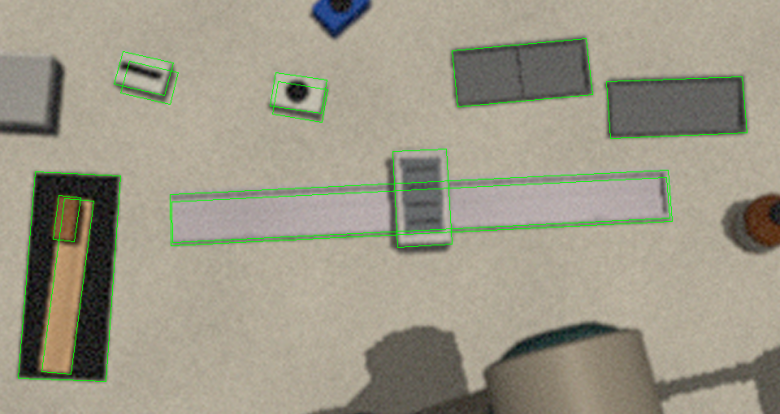

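View pics/ov_scene.png

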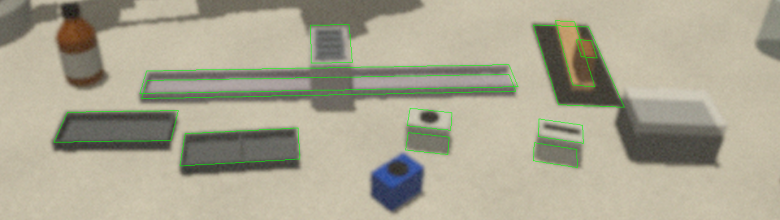

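The overlays fit in both views. Bar cassette: world (0.640, 0.282). Round cassette: (0.616, 0.104). No third white cassette is present, and the blue one is left alone. Next I need a helper that turns world targets into tool-frame units.

```bash
cat > mv.py <<'E'
import sys
from h import *
from workcell import env
# mv.py x y z psi_deg ... : scaled tool-frame shift/turn from the present pose to each target (successive, ideal)
st=env.read_state(); p=np.array(st["ee_pos"]); r=q(st["tcp_rot"])
e=r.as_matrix(); psi=np.degrees(np.arctan2(e[1,0],e[0,0]))
print("t",st["time"],"p",np.round(p,4),"psi",round(psi,2),"tilt",round(np.degrees(np.arccos(-e[2,2])),2),"gap",round(st["finger_gap"]*94,1),"F",np.round(st["contact_force"],1),"q6",round(np.degrees(st["qpos"][5])))
a=list(map(float,sys.argv[1:]))
for i in range(0,len(a),4):
    R2=R.from_euler("z",a[i+3],degrees=True)*R.from_euler("x",180,degrees=True)
    d=r.inv().apply(np.array(a[i:i+3])-p)/.15; w=(r.inv()*R2).as_rotvec()/(2*np.pi)
    print("T",np.round(d,4),"R",np.round(w,4))
    p=np.array(a[i:i+3]); r=R2
E
cat > chn.py <<'E'
import numpy as np
P=np.load("P.npy",allow_pickle=True).item()
def at(n,x,y=0):
    p=P[n];C,S=np.cos(p[2]),np.sin(p[2]); return round(p[0]+C*x-S*y,4),round(p[1]+S*x+C*y,4)
E
python3 mv.py 0.40 -0.42 0.21 50 .5 -.28 .21 80.95 .58 -.13 .21 80.95 .6164 .02 .21 80.95  .6164 .1035 .12 80.95 .6164 .1035 .02 80.95; python3 -c "
from chn import *
for a in [('channel',-.08),('channel',-.15),('channel',-.38),('channel',-.11),('channel',.06),('accept',-.039),('accept',.039),('reject',-.039),('reject',0.039)]: print(a,at(*a))"
```

```text
t 0.2 p [ 0.204  -0.5373  0.205 ] psi 20.79 tilt 0.06 gap 93.9 F [-0.8  0.2  0.3] q6 -7
T [ 1.4993 -0.2672 -0.0331] R [-0.0002 -0.0001 -0.0812]
T [ 1.1435 -0.0892 -0.    ] R [ 0.     0.    -0.086]
T [1.0714 0.3694 0.    ] R [0. 0. 0.]
T [1.0257 0.0823 0.    ] R [0. 0. 0.]
T [ 0.5497 -0.0876  0.6   ] R [0. 0. 0.]
T [ 0.     -0.      0.6667] R [0. 0. 0.]
('channel', -0.08) (np.float64(0.4817), np.float64(0.0415))
('channel', -0.15) (np.float64(0.4784), np.float64(0.1114))
('channel', -0.38) (np.float64(0.4676), np.float64(0.3411))
('channel', -0.11) (np.float64(0.4803), np.float64(0.0714))
('channel', 0.06) (np.float64(0.4882), np.float64(-0.0984))
('accept', -0.039) (np.float64(0.6439), np.float64(-0.12))
('accept', 0.039) (np.float64(0.651), np.float64(-0.1977))
('reject', -0.039) (np.float64(0.6035), np.float64(-0.3008))
('reject', 0.039) (np.float64(0.6065), np.float64(-0.3787))
```

servo_tool(moves=[{"translation":[0.3,-0.05,-0.03],"delta_rot":[0,0,-0.02],"grip":-1},{"translation":[0.6,-0.1,-0.03],"delta_rot":[0,0,-0.04],"grip":-1},{"translation":[1,-0.2,-0.03],"delta_rot":[0,0,-0.06],"grip":-1},{"translation":[1,-0.2,-0.03],"delta_rot":[0,0,-0.08],"grip":-1},{"translation":[1,-0.2,-0.03],"delta_rot":[0,0,-0.08],"grip":-1}], grip_force=30)

```text
time: 0.7
ee_pos: [0.3351, -0.4545, 0.2094]
tcp_rot: [-0.001, 0.907, 0.421, 0.0]
contact_force: [0.6, -0.4, -0.5]
finger_gap: 0.999
```

```bash
python3 mv.py .45 -.3 .21 80.95 .58 -.17 .21 80.95 .6164 -.02 .21 80.95
```

```text
t 0.7 p [ 0.3351 -0.4545  0.2094] psi 49.78 tilt 0.09 gap 93.9 F [ 0.6 -0.4 -0.5] q6 -20
T [ 1.2808 -0.0803 -0.0027] R [-0.0001 -0.0002 -0.0866]
T [0.9922 0.7196 0.    ] R [0. 0. 0.]
T [1.0257 0.0823 0.    ] R [0. 0. 0.]
```

servo_tool(moves=[{"translation":[1,0,0],"delta_rot":[0,0,-0.0866],"grip":-1},{"translation":[1,0,0],"delta_rot":[0,0,-0.0866],"grip":-1},{"translation":[1,0,0],"delta_rot":[0,0,-0.0866],"grip":-1},{"translation":[1,0,0],"delta_rot":[0,0,-0.0866],"grip":-1},{"translation":[1,0,0],"delta_rot":[0,0,-0.0866],"grip":-1}])

```text
time: 1.2
ee_pos: [0.4321, -0.3398, 0.2094]
tcp_rot: [-0.001, 0.761, 0.649, 0.0]
contact_force: [0.6, -0.3, 0.2]
finger_gap: 0.999
```

```bash
python3 mv.py .5 -.2 .21 80.95 .6164 -.02 .21 80.95
```

```text
t 1.2 p [ 0.4321 -0.3398  0.2094] psi 80.9 tilt 0.08 gap 93.9 F [ 0.6 -0.3  0.2] q6 -36
T [ 0.9916  0.2999 -0.0031] R [-0.0002 -0.0001 -0.0001]
T [1.3071 0.5776 0.    ] R [0. 0. 0.]
```

servo_tool(moves=[{"translation":[1,0.5,0],"grip":-1},{"translation":[1,0.5,0],"grip":-1},{"translation":[1,0.5,0],"grip":-1},{"translation":[1,0.5,0],"grip":-1}])

```text
$.moves[0]: bad value
```

servo_tool(moves=[{"translation":[1,0.2,0],"grip":-1},{"translation":[1,0.2,0],"grip":-1},{"translation":[1,0.2,0],"grip":-1},{"translation":[1,0.2,0],"grip":-1}])

```text
$.moves[0]: bad value
```

```bash
python3 mv.py .6164 .1035 .1 80.95 .6164 .1035 .019 80.95
python3 - <<'E'
from h import *
from workcell import env
c=env.camera("top"); crop(c["image"],170,150,200,130,4,"pics/d1.png")
E
```

```text
t 1.2 p [ 0.4321 -0.3398  0.2094] psi 80.9 tilt 0.08 gap 93.9 F [ 0.6 -0.3  0.2] q6 -36
T [3.1116 0.7468 0.7317] R [-0.0002 -0.0001 -0.0001]
T [ 0.   -0.    0.54] R [0. 0. 0.]
```

View pics/d1.png

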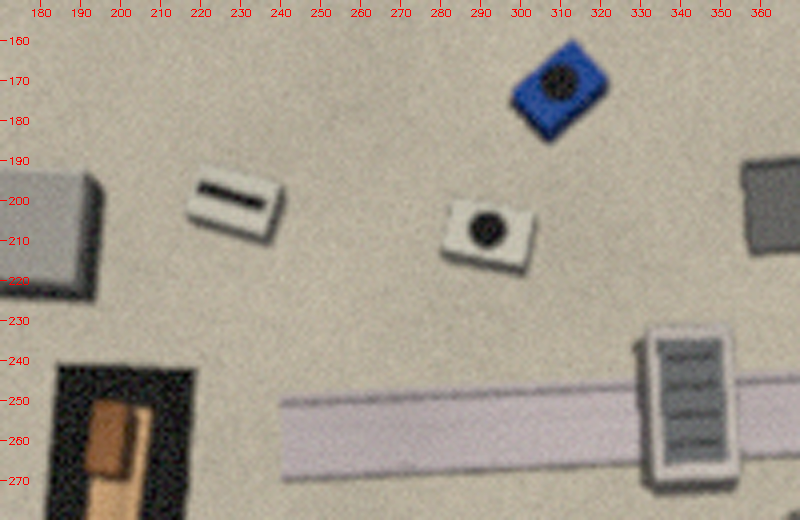

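The crop shows nothing has moved: round white cassette at (291,207), bar at (228,199), blue look-alike at (310,170). Those two calls were refused because delta_rot is required.

servo_tool(moves=[{"translation":[1,0.5,0],"delta_rot":[0,0,0],"grip":-1},{"translation":[1,0.5,0],"delta_rot":[0,0,0],"grip":-1},{"translation":[1,0.5,0],"delta_rot":[0,0,0],"grip":-1},{"translation":[1,0.5,0],"delta_rot":[0,0,0],"grip":-1},{"translation":[1,0.5,0],"delta_rot":[0,0,0],"grip":-1}])

```text
time: 1.75
ee_pos: [0.5301, -0.2046, 0.2092]
tcp_rot: [-0.001, 0.762, 0.647, -0.0]
contact_force: [-1.0, -1.0, 0.4]
finger_gap: 0.997
```

servo_tool(moves=[{"translation":[1,0.2,0],"delta_rot":[0,0,0],"grip":-1},{"translation":[1,0.2,0],"delta_rot":[0,0,0],"grip":-1},{"translation":[1,0.2,0],"delta_rot":[0,0,0],"grip":-1},{"translation":[1,0.2,0],"delta_rot":[0,0,0],"grip":-1},{"translation":[1,0.2,0],"delta_rot":[0,0,0],"grip":-1}])

```text
time: 2.25
ee_pos: [0.5836, -0.0631, 0.209]
tcp_rot: [-0.0, 0.762, 0.647, -0.001]
contact_force: [-0.3, 0.3, -0.0]
finger_gap: 0.996
```

servo_tool(moves=[{"translation":[1,0,0.2],"delta_rot":[0,0,0],"grip":-1},{"translation":[1,0,0.5],"delta_rot":[0,0,0],"grip":-1},{"translation":[1,0,0.5],"delta_rot":[0,0,0],"grip":-1},{"translation":[1,0,0.5],"delta_rot":[0,0,0],"grip":-1},{"translation":[1,0,0.5],"delta_rot":[0,0,0],"grip":-1}])

```text
time: 2.75
ee_pos: [0.6068, 0.0836, 0.132]
tcp_rot: [-0.001, 0.763, 0.647, -0.003]
contact_force: [0.2, -0.7, -0.0]
finger_gap: 1.002
```

```bash
python3 mv.py .6164 .1035 .08 80.95 .6164 .1035 .019 80.95
```

```text
t 2.75 p [0.6068 0.0836 0.132 ] psi 80.62 tilt 0.38 gap 94.2 F [ 0.2 -0.7 -0. ] q6 11
T [0.1427 0.0435 0.346 ] R [-0.0009  0.0006 -0.0009]
T [ 0.     -0.      0.4067] R [0. 0. 0.]
```

servo_tool(moves=[{"translation":[0.14,0.044,0.2],"delta_rot":[-0.001,0.0006,-0.001],"grip":-1},{"translation":[0.14,0.044,0.35],"delta_rot":[-0.001,0.0006,-0.001],"grip":-1},{"translation":[0.14,0.044,0.55],"delta_rot":[-0.001,0.0006,-0.001],"grip":-1},{"translation":[0.14,0.044,0.75],"delta_rot":[-0.001,0.0006,-0.001],"grip":-1},{"translation":[0.14,0.044,0.75],"delta_rot":[-0.001,0.0006,-0.001],"grip":-1}])

```text
time: 3.25
ee_pos: [0.6137, 0.0993, 0.017]
tcp_rot: [-0.001, 0.761, 0.648, -0.003]
contact_force: [-0.8, 0.0, -0.3]
finger_gap: 0.999
```

```bash
python3 mv.py .6164 .1035 .019 80.95
```

```text
t 3.25 p [0.6137 0.0993 0.017 ] psi 80.83 tilt 0.34 gap 93.9 F [-0.8  0.  -0.3] q6 12
T [ 0.0302  0.0131 -0.0137] R [-0.0009  0.0004 -0.0003]
```

servo_tool(moves=[{"translation":[0.03,0.013,-0.014],"delta_rot":[-0.001,0.0004,0],"grip":-1},{"translation":[0.03,0.013,-0.014],"delta_rot":[-0.001,0.0004,0],"grip":1},{"translation":[0.03,0.013,-0.014],"delta_rot":[-0.001,0.0004,0],"grip":1},{"translation":[0.03,0.013,-0.014],"delta_rot":[-0.001,0.0004,0],"grip":1},{"translation":[0.03,0.013,-0.014],"delta_rot":[-0.001,0.0004,0],"grip":1}], grip_force=30)

```text
time: 3.75
ee_pos: [0.6168, 0.1035, 0.02]
tcp_rot: [0.001, 0.761, 0.648, 0.001]
contact_force: [0.3, 0.6, 0.8]
finger_gap: 0.695
```

servo_tool(moves=[{"translation":[0,0,0],"delta_rot":[0,0,0],"grip":1},{"translation":[0,0,0],"delta_rot":[0,0,0],"grip":1},{"translation":[0,0,0],"delta_rot":[0,0,0],"grip":1}])

```text
time: 4.05
ee_pos: [0.6164, 0.1037, 0.02]
tcp_rot: [0.001, 0.761, 0.649, 0.0]
contact_force: [-1.4, 0.6, 1.1]
finger_gap: 0.442
```

```bash
python3 mv.py .6164 .1035 .12 92.7 .4817 .0415 .12 92.7 .4817 .0415 .028 92.7
python3 - <<'E'
from h import *
from workcell import env
c=env.camera("scene"); crop(c["image"],280,200,200,130,4,"pics/d2.png")
E
```

```text
t 4.05 p [0.6164 0.1037 0.02  ] psi 80.86 tilt 0.09 gap 41.5 F [-1.4  0.6  1.1] q6 12
T [-0.0011  0.001  -0.6668] R [ 0.0003  0.     -0.0329]
T [-0.3706 -0.9165 -0.    ] R [0. 0. 0.]
T [ 0.     -0.      0.6133] R [0. 0. 0.]
```

View pics/d2.png

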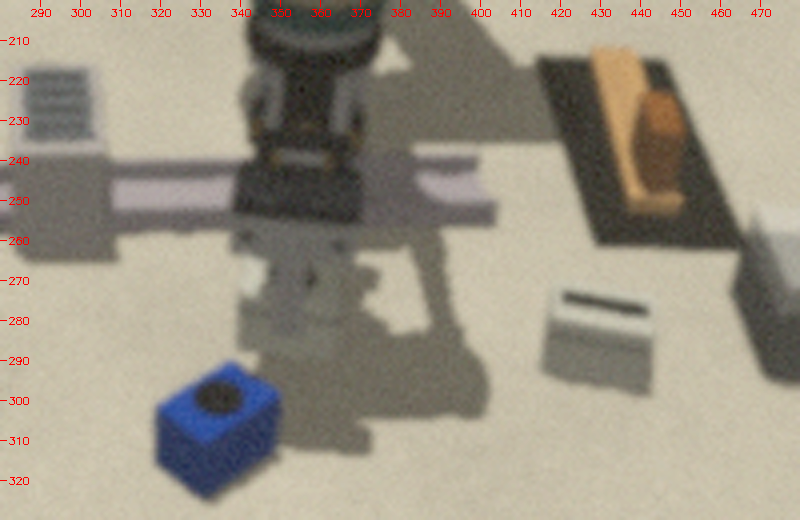

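The gripper is around the round cassette at about (350,270). The bar cassette is still at (430,305). I'll finish closing and lift.

servo_tool(moves=[{"translation":[0,0,0],"delta_rot":[0,0,0],"grip":1},{"translation":[0,0,0],"delta_rot":[0,0,0],"grip":1},{"translation":[0,0,-0.2],"delta_rot":[0,0,0],"grip":1},{"translation":[0,0,-0.4],"delta_rot":[0,0,0],"grip":1},{"translation":[0,0,-0.6],"delta_rot":[0,0,0],"grip":1}])

```text
time: 4.6
ee_pos: [0.6158, 0.1036, 0.1102]
tcp_rot: [0.0, 0.761, 0.648, -0.0]
contact_force: [0.5, 0.2, -1.8]
finger_gap: 0.426
```

```bash
python3 mv.py .4817 .0415 .115 92.7
```

```text
t 4.6 p [0.6158 0.1036 0.1102] psi 80.85 tilt 0.02 gap 40.0 F [ 0.5  0.2 -1.8] q6 12
T [-0.5511 -0.8165 -0.0318] R [-0.      0.0001 -0.0329]
```

servo_tool(moves=[{"translation":[-0.15,-0.2,-0.03],"delta_rot":[0,0,-0.01],"grip":1},{"translation":[-0.3,-0.45,-0.03],"delta_rot":[0,0,-0.02],"grip":1},{"translation":[-0.45,-0.65,-0.03],"delta_rot":[0,0,-0.0329],"grip":1},{"translation":[-0.551,-0.816,-0.03],"delta_rot":[0,0,-0.0329],"grip":1},{"translation":[-0.551,-0.816,-0.03],"delta_rot":[0,0,-0.0329],"grip":1}])

```text
time: 5.1
ee_pos: [0.477, 0.0408, 0.1143]
tcp_rot: [-0.001, 0.691, 0.723, -0.002]
contact_force: [-0.4, 0.5, -1.1]
finger_gap: 0.422
```

```bash
python3 mv.py .4817 .0415 .06 92.7  .4817 .0415 .027 92.7
```

```text
t 5.1 p [0.477  0.0408 0.1143] psi 92.63 tilt 0.27 gap 39.7 F [-0.4  0.5 -1.1] q6 -6
T [0.0037 0.0335 0.3616] R [-0.0008  0.0001 -0.0002]
T [ 0.   -0.    0.22] R [0. 0. 0.]
```

servo_tool(moves=[{"translation":[0.004,0.0335,0.1],"delta_rot":[-0.0008,0,0],"grip":1},{"translation":[0.004,0.0335,0.2],"delta_rot":[-0.0008,0,0],"grip":1},{"translation":[0.004,0.0335,0.3],"delta_rot":[-0.0008,0,0],"grip":1},{"translation":[0.004,0.0335,0.36],"delta_rot":[-0.0008,0,0],"grip":1},{"translation":[0.004,0.0335,0.36],"delta_rot":[-0.0008,0,0],"grip":1}])

```text
time: 5.6
ee_pos: [0.4814, 0.0417, 0.059]
tcp_rot: [-0.001, 0.691, 0.723, -0.001]
contact_force: [0.5, -0.5, -1.6]
finger_gap: 0.424
```

```bash
python3 mv.py .4817 .0415 .028 92.7
python3 - <<'E'
from h import *
from workcell import env
c=env.camera("scene"); crop(c["image"],270,190,160,100,5,"pics/d3.png")
c=env.camera("top"); crop(c["image"],200,190,200,130,4,"pics/d3t.png")
E
```

```text
t 5.6 p [0.4814 0.0417 0.059 ] psi 92.63 tilt 0.12 gap 39.9 F [ 0.5 -0.5 -1.6] q6 -6
T [-0.0017  0.0027  0.2067] R [-0.0003  0.     -0.0002]
```

View pics/d3.png

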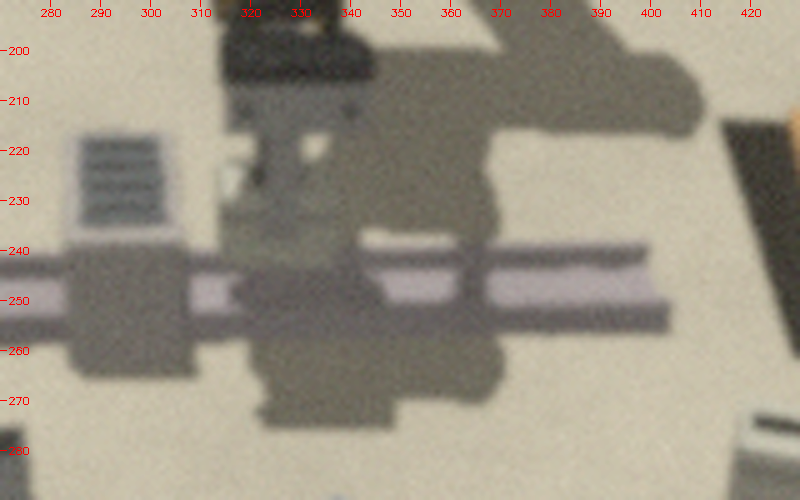

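View pics/d3t.png

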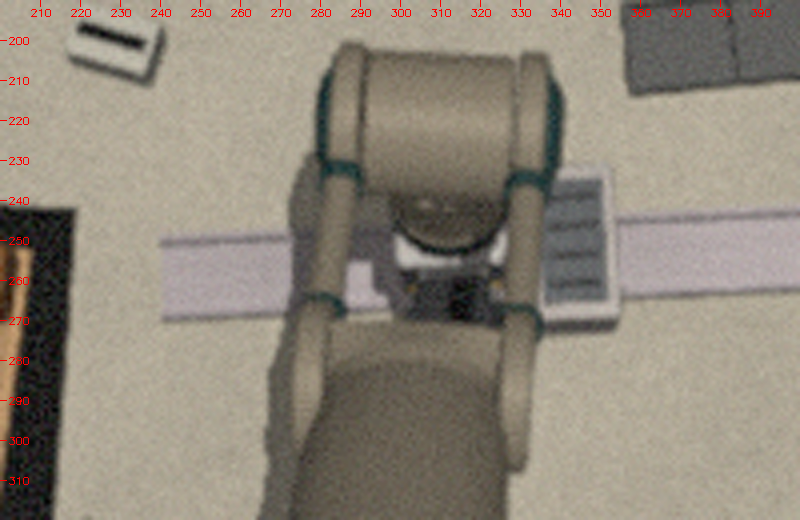

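The scene view shows the cassette held above the infeed at about (318-340, 222-243), hanging upright. Now I'll lower it gently.

servo_tool(moves=[{"translation":[0,0,0.05],"delta_rot":[0,0,0],"grip":1},{"translation":[0,0,0.1],"delta_rot":[0,0,0],"grip":1},{"translation":[0,0,0.15],"delta_rot":[0,0,0],"grip":1},{"translation":[0,0,0.19],"delta_rot":[0,0,0],"grip":1},{"translation":[0,0,0.205],"delta_rot":[0,0,0],"grip":1}])

```text
time: 6.2
ee_pos: [0.4818, 0.0417, 0.0287]
tcp_rot: [-0.0, 0.691, 0.723, -0.0]
contact_force: [-0.3, -0.1, -0.6]
finger_gap: 0.425
```

servo_tool(moves=[{"translation":[0,0,0],"delta_rot":[0,0,0],"grip":1}])

```text
time: 6.3
ee_pos: [0.4815, 0.0416, 0.0282]
tcp_rot: [-0.0, 0.691, 0.723, -0.001]
contact_force: [0.4, -0.6, -1.8]
finger_gap: 0.424
```

```bash
python3 mv.py .4817 .0415 .0265 92.7
```

```text
t 6.3 p [0.4815 0.0416 0.0282] psi 92.62 tilt 0.09 gap 39.8 F [ 0.4 -0.6 -1.8] q6 -6
T [-0.0008  0.0013  0.0116] R [-0.0003  0.     -0.0002]
```

servo_tool(moves=[{"translation":[0,0,0.012],"delta_rot":[0,0,0],"grip":1},{"translation":[0,0,0.012],"delta_rot":[0,0,0],"grip":1},{"translation":[0,0,0.012],"delta_rot":[0,0,0],"grip":-0.3},{"translation":[0,0,0.012],"delta_rot":[0,0,0],"grip":-1},{"translation":[0,0,0.012],"delta_rot":[0,0,0],"grip":-1}])

```text
time: 6.8
ee_pos: [0.4819, 0.0416, 0.0268]
tcp_rot: [-0.0, 0.691, 0.723, -0.0]
contact_force: [0.2, -0.2, -0.2]
finger_gap: 0.644
```

servo_tool(moves=[{"translation":[0,0,0.01],"delta_rot":[0,0,0],"grip":-1},{"translation":[0,0,0.01],"delta_rot":[0,0,0],"grip":-1},{"translation":[0,0,-0.3],"delta_rot":[0,0,0],"grip":-1},{"translation":[0,0,-0.6],"delta_rot":[0,0,0],"grip":-1},{"translation":[0,0,-0.6],"delta_rot":[0,0,0],"grip":-1}])

```text
time: 7.3
ee_pos: [0.4866, 0.0415, 0.1222]
tcp_rot: [0.004, 0.691, 0.723, 0.004]
contact_force: [1.4, -0.9, -0.0]
finger_gap: 0.998
```

```bash
python3 mv.py .6399 .2824 .12 76.54 .6399 .2824 .02 76.54
python3 - <<'E'
from h import *
from workcell import env
c=env.camera("scene"); crop(c["image"],270,190,200,120,4,"pics/d4.png")
E
```

```text
t 7.3 p [0.4866 0.0415 0.1222] psi 92.63 tilt 0.66 gap 93.8 F [ 1.4 -0.9 -0. ] q6 -6
T [1.5575 1.0947 0.0248] R [ 0.0018 -0.      0.0447]
T [ 0.     -0.      0.6667] R [0. 0. 0.]
```

View pics/d4.png

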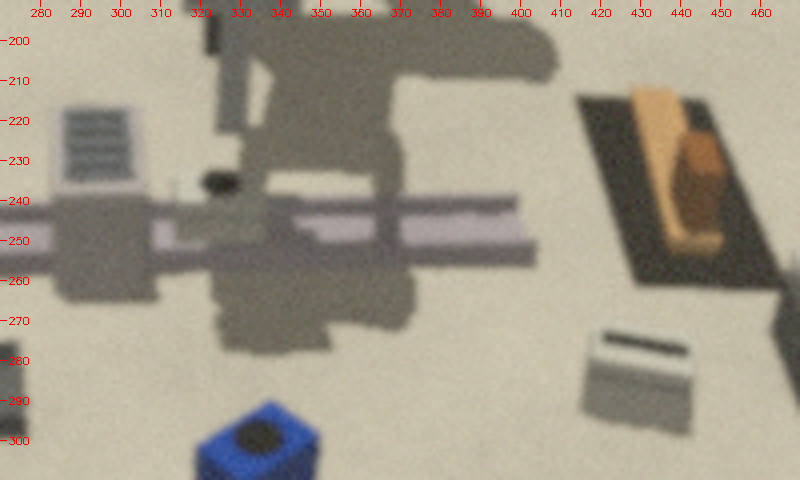

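The round cassette stands in the infeed with its tag at (325,235). The bar cassette is unchanged at (430,285), so I'll fetch it.

servo_tool(moves=[{"translation":[0.3,0.2,0],"delta_rot":[0,0,0.015],"grip":-1},{"translation":[0.6,0.4,0],"delta_rot":[0.001,0,0.03],"grip":-1},{"translation":[0.9,0.6,0],"delta_rot":[0.0018,0,0.0447],"grip":-1},{"translation":[1,0.8,0],"delta_rot":[0.0018,0,0.0447],"grip":-1},{"translation":[1,0.9,0],"delta_rot":[0.0018,0,0.0447],"grip":-1}])

```text
time: 7.85
ee_pos: [0.6142, 0.2015, 0.118]
tcp_rot: [-0.002, 0.784, 0.621, -0.002]
contact_force: [-1.1, -0.1, -0.5]
finger_gap: 0.997
```

```bash
python3 mv.py .6399 .2824 .08 76.54
```

```text
t 7.85 p [0.6142 0.2015 0.118 ] psi 76.73 tilt 0.32 gap 93.7 F [-1.1 -0.1 -0.5] q6 25
T [0.5643 0.0443 0.2531] R [-0.0009 -0.0001  0.0005]
```

servo_tool(moves=[{"translation":[0.2,0.02,0.05],"delta_rot":[0,0,0],"grip":-1},{"translation":[0.4,0.04,0.1],"delta_rot":[0,0,0],"grip":-1},{"translation":[0.56,0.044,0.2],"delta_rot":[-0.0009,0,0.0005],"grip":-1},{"translation":[0.56,0.044,0.25],"delta_rot":[-0.0009,0,0.0005],"grip":-1},{"translation":[0.56,0.044,0.25],"delta_rot":[-0.0009,0,0.0005],"grip":-1}])

```text
time: 8.35
ee_pos: [0.6374, 0.2811, 0.077]
tcp_rot: [-0.001, 0.785, 0.62, -0.003]
contact_force: [-1.2, -0.3, -0.4]
finger_gap: 1.0
```

```bash
python3 mv.py .6399 .2824 .02 76.54
```

```text
t 8.35 p [0.6374 0.2811 0.077 ] psi 76.62 tilt 0.36 gap 94.0 F [-1.2 -0.3 -0.4] q6 31
T [0.0136 0.0159 0.3801] R [-0.0008  0.0006  0.0002]
```

servo_tool(moves=[{"translation":[0.013,0.016,0.15],"delta_rot":[-0.0008,0.0006,0],"grip":-1},{"translation":[0.013,0.016,0.3],"delta_rot":[-0.0008,0.0006,0],"grip":-1},{"translation":[0.013,0.016,0.375],"delta_rot":[-0.0008,0.0006,0],"grip":-1},{"translation":[0.013,0.016,0.375],"delta_rot":[-0.0008,0.0006,0],"grip":1},{"translation":[0.013,0.016,0.375],"delta_rot":[-0.0008,0.0006,0],"grip":1}])

```text
time: 8.85
ee_pos: [0.6404, 0.2817, 0.0215]
tcp_rot: [0.0, 0.785, 0.62, 0.0]
contact_force: [-0.7, 0.5, -0.1]
finger_gap: 0.866
```

servo_tool(moves=[{"translation":[0,0,0],"delta_rot":[0,0,0],"grip":1},{"translation":[0,0,0],"delta_rot":[0,0,0],"grip":1},{"translation":[0,0,0],"delta_rot":[0,0,0],"grip":1},{"translation":[0,0,0],"delta_rot":[0,0,0],"grip":1},{"translation":[0,0,0],"delta_rot":[0,0,0],"grip":1}])

```text
time: 9.35
ee_pos: [0.6401, 0.2818, 0.0217]
tcp_rot: [-0.0, 0.785, 0.62, 0.0]
contact_force: [-1.9, 0.2, 0.8]
finger_gap: 0.442
```

servo_tool(moves=[{"translation":[0,0,0],"delta_rot":[0,0,0],"grip":1},{"translation":[0,0,0],"delta_rot":[0,0,0],"grip":1},{"translation":[0,0,-0.2],"delta_rot":[0,0,0],"grip":1},{"translation":[0,0,-0.4],"delta_rot":[0,0,0],"grip":1},{"translation":[0,0,-0.6],"delta_rot":[0,0,0],"grip":1}])

```text
time: 9.85
ee_pos: [0.6397, 0.2817, 0.112]
tcp_rot: [-0.0, 0.785, 0.62, -0.0]
contact_force: [0.9, 0.2, -1.5]
finger_gap: 0.43
```

```bash
python3 mv.py .478 .1114 .115 92.7
```

```text
t 9.85 p [0.6397 0.2817 0.112 ] psi 76.59 tilt 0.06 gap 40.4 F [ 0.9  0.2 -1.5] q6 31
T [-1.3542 -0.785  -0.0189] R [-0.0002  0.     -0.0448]
```

servo_tool(moves=[{"translation":[-0.25,-0.15,-0.02],"delta_rot":[0,0,-0.015],"grip":1},{"translation":[-0.5,-0.3,-0.02],"delta_rot":[0,0,-0.03],"grip":1},{"translation":[-0.7,-0.45,-0.02],"delta_rot":[0,0,-0.0448],"grip":1},{"translation":[-0.85,-0.5,-0.02],"delta_rot":[0,0,-0.0448],"grip":1},{"translation":[-1,-0.58,-0.02],"delta_rot":[0,0,-0.0448],"grip":1}])

```text
time: 10.35
ee_pos: [0.5195, 0.155, 0.1151]
tcp_rot: [-0.0, 0.69, 0.724, -0.0]
contact_force: [0.9, -0.8, -1.6]
finger_gap: 0.42
```

```bash
python3 mv.py .4784 .1114 .115 92.7
```

```text
t 10.35 p [0.5195 0.155  0.1151] psi 92.71 tilt 0.03 gap 39.5 F [ 0.9 -0.8 -1.6] q6 7
T [-0.2774 -0.2876  0.0009] R [-0.0001  0.      0.    ]
```

servo_tool(moves=[{"translation":[-0.15,-0.15,0],"delta_rot":[0,0,0],"grip":1},{"translation":[-0.277,-0.287,0.05],"delta_rot":[0,0,0],"grip":1},{"translation":[-0.277,-0.287,0.15],"delta_rot":[0,0,0],"grip":1},{"translation":[-0.277,-0.287,0.25],"delta_rot":[0,0,0],"grip":1},{"translation":[-0.277,-0.287,0.35],"delta_rot":[0,0,0],"grip":1}])

```text
time: 10.85
ee_pos: [0.4784, 0.1112, 0.0623]
tcp_rot: [0.0, 0.69, 0.723, 0.0]
contact_force: [0.6, -0.0, -2.2]
finger_gap: 0.425
```

```bash
python3 mv.py .4784 .1114 .03 92.7
```

```text
t 10.85 p [0.4784 0.1112 0.0623] psi 92.68 tilt 0.02 gap 39.9 F [ 0.6 -0.  -2.2] q6 2
T [0.0014 0.     0.2155] R [ 0.0001  0.     -0.0001]
```

servo_tool(moves=[{"translation":[0,0,0.06],"delta_rot":[0,0,0],"grip":1},{"translation":[0,0,0.12],"delta_rot":[0,0,0],"grip":1},{"translation":[0,0,0.17],"delta_rot":[0,0,0],"grip":1},{"translation":[0,0,0.21],"delta_rot":[0,0,0],"grip":1},{"translation":[0,0,0.225],"delta_rot":[0,0,0],"grip":1}])

```text
time: 11.35
ee_pos: [0.4782, 0.1112, 0.028]
tcp_rot: [-0.0, 0.69, 0.724, -0.0]
contact_force: [-0.1, 0.3, -0.9]
finger_gap: 0.424
```

servo_tool(moves=[{"translation":[0,0,0.005],"delta_rot":[0,0,0],"grip":1},{"translation":[0,0,0.005],"delta_rot":[0,0,0],"grip":1},{"translation":[0,0,0.005],"delta_rot":[0,0,0],"grip":-0.3},{"translation":[0,0,0.005],"delta_rot":[0,0,0],"grip":-1},{"translation":[0,0,0.005],"delta_rot":[0,0,0],"grip":-1}])

```text
time: 11.85
ee_pos: [0.4785, 0.1112, 0.0275]
tcp_rot: [0.0, 0.69, 0.723, 0.0]
contact_force: [1.0, 1.0, -0.3]
finger_gap: 0.645
```

servo_tool(moves=[{"translation":[0,0,0],"delta_rot":[0,0,0],"grip":-1},{"translation":[0,0,0],"delta_rot":[0,0,0],"grip":-1},{"translation":[0,0,-0.3],"delta_rot":[0,0,0],"grip":-1},{"translation":[0,0,-0.6],"delta_rot":[0,0,0],"grip":-1},{"translation":[0,0,-0.8],"delta_rot":[0,0,0],"grip":-1}])

```text
time: 12.35
ee_pos: [0.4795, 0.1114, 0.1502]
tcp_rot: [0.001, 0.69, 0.724, 0.001]
contact_force: [0.3, -0.4, -0.9]
finger_gap: 1.0
```

```bash
python3 mv.py .4657 .3604 .15 -5.44
python3 - <<'E'
from h import *
from workcell import env
c=env.camera("scene"); crop(c["image"],270,190,200,120,4,"pics/d5.png")
E
```

```text
t 12.35 p [0.4795 0.1114 0.1502] psi 92.69 tilt 0.21 gap 94.0 F [ 0.3 -0.4 -0.9] q6 2
T [ 1.6626e+00 -1.4100e-02  1.6000e-03] R [ 0.0004 -0.0005  0.2726]
```

View pics/d5.png

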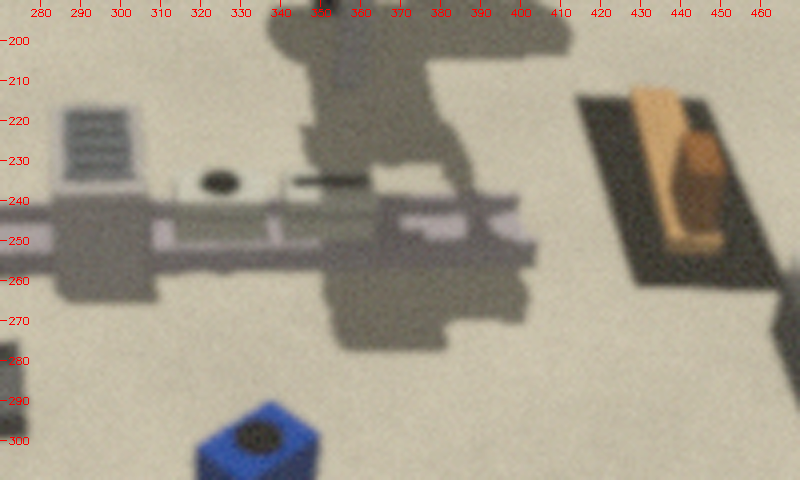

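Both cassettes stand in the infeed, round tag at (325,235) and bar at (352,235). The stick is untouched at (435,230). Next, the stick: turn about 98° while moving over.

servo_tool(moves=[{"translation":[0.2,0,0],"delta_rot":[0,0,0.0235],"grip":-1},{"translation":[0.4,0,0],"delta_rot":[0,0,0.047],"grip":-1},{"translation":[0.6,0,0],"delta_rot":[0,0,0.0705],"grip":-1},{"translation":[0.8,0,0],"delta_rot":[0,0,0.094],"grip":-1},{"translation":[1,0,0],"delta_rot":[0,0,0.1175],"grip":-1}])

```text
time: 12.9
ee_pos: [0.4751, 0.2627, 0.1542]
tcp_rot: [0.002, 0.906, 0.423, 0.006]
contact_force: [0.6, 0.5, -0.2]
finger_gap: 1.0
```

```bash
python3 mv.py .4657 .3604 .15 -5.44
```

```text
t 12.9 p [0.4751 0.2627 0.1542] psi 50.04 tilt 0.67 gap 94.0 F [ 0.6  0.5 -0.2] q6 62
T [ 0.4589 -0.4667  0.028 ] R [ 0.0006 -0.0019  0.1541]
```

servo_tool(moves=[{"translation":[0.1,-0.1,0],"delta_rot":[0,0,0.0235],"grip":-1},{"translation":[0.2,-0.2,0],"delta_rot":[0,0,0.047],"grip":-1},{"translation":[0.3,-0.3,0],"delta_rot":[0,0,0.0705],"grip":-1},{"translation":[0.4,-0.4,0],"delta_rot":[0,0,0.094],"grip":-1},{"translation":[0.46,-0.467,0],"delta_rot":[0,0,0.1175],"grip":-1}])

```text
time: 13.4
ee_pos: [0.4654, 0.362, 0.1537]
tcp_rot: [-0.0, 0.998, 0.065, 0.006]
contact_force: [-0.1, -1.1, 0.3]
finger_gap: 0.999
```

```bash
python3 mv.py .4657 .3604 .1 -5.44;  python3 - <<'E'
from h import *
from workcell import env
c=env.camera("scene"); crop(c["image"],400,190,100,90,6,"pics/d6.png")
E
```

```text
t 13.4 p [0.4654 0.362  0.1537] psi 7.44 tilt 0.66 gap 93.9 F [-0.1 -1.1  0.3] q6 114
T [-0.0038  0.0104  0.3581] R [-0.0002 -0.0018  0.0358]
```

View pics/d6.png

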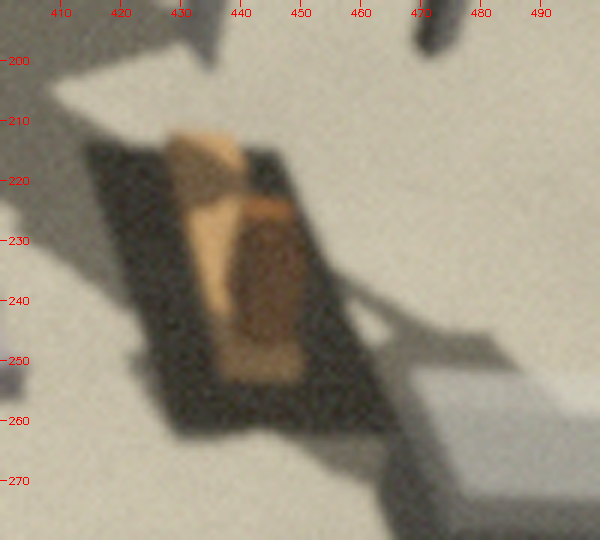

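The stick lies as measured, handle top near (445,225). I'm lowering over it.

servo_tool(moves=[{"translation":[0,0.01,0.1],"delta_rot":[0,-0.0018,0.02],"grip":-1},{"translation":[0,0.01,0.2],"delta_rot":[0,-0.0018,0.0358],"grip":-1},{"translation":[0,0.01,0.36],"delta_rot":[0,-0.0018,0.0358],"grip":-1},{"translation":[0,0.01,0.36],"delta_rot":[0,-0.0018,0.0358],"grip":-1},{"translation":[0,0.01,0.36],"delta_rot":[0,-0.0018,0.0358],"grip":-1}])

```text
time: 13.95
ee_pos: [0.4659, 0.3618, 0.0995]
tcp_rot: [-0.001, 0.999, -0.049, -0.001]
contact_force: [-0.2, 0.0, 0.8]
finger_gap: 1.001
```

```bash
python3 mv.py .4657 .3604 .026 -5.44
```

```text
t 13.95 p [0.4659 0.3618 0.0995] psi -5.57 tilt 0.13 gap 94.1 F [-0.2  0.   0.8] q6 126
T [3.000e-04 1.010e-02 4.897e-01] R [-0.0003  0.0002 -0.0004]
```

servo_tool(moves=[{"translation":[0,0.01,0.15],"delta_rot":[0,0,0],"grip":-1},{"translation":[0,0.01,0.3],"delta_rot":[0,0,0],"grip":-1},{"translation":[0,0.01,0.42],"delta_rot":[0,0,0],"grip":-1},{"translation":[0,0.01,0.485],"delta_rot":[0,0,0],"grip":-1},{"translation":[0,0.01,0.485],"delta_rot":[0,0,0],"grip":-1}], grip_force=20)

```text
time: 14.45
ee_pos: [0.4655, 0.3602, 0.0265]
tcp_rot: [-0.001, 0.999, -0.048, -0.001]
contact_force: [0.2, 0.1, -0.7]
finger_gap: 1.002
```

servo_tool(moves=[{"translation":[0,0,0],"delta_rot":[0,0,0],"grip":1},{"translation":[0,0,0],"delta_rot":[0,0,0],"grip":1},{"translation":[0,0,0],"delta_rot":[0,0,0],"grip":1},{"translation":[0,0,0],"delta_rot":[0,0,0],"grip":1},{"translation":[0,0,0],"delta_rot":[0,0,0],"grip":1}])

```text
time: 14.95
ee_pos: [0.4657, 0.3603, 0.0268]
tcp_rot: [-0.001, 0.999, -0.048, -0.001]
contact_force: [-0.6, -0.3, -0.2]
finger_gap: 0.612
```

servo_tool(moves=[{"translation":[0,0,0],"delta_rot":[0,0,0],"grip":1},{"translation":[0,0,0],"delta_rot":[0,0,0],"grip":1},{"translation":[0,0,0],"delta_rot":[0,0,0],"grip":1},{"translation":[0,0,0],"delta_rot":[0,0,0],"grip":1},{"translation":[0,0,0],"delta_rot":[0,0,0],"grip":1}], grip_force=50)

```text
time: 15.45
ee_pos: [0.4659, 0.3606, 0.0269]
tcp_rot: [-0.001, 0.999, -0.048, -0.0]
contact_force: [-0.5, 0.6, -0.3]
finger_gap: 0.25
```

```bash
python3 mv.py .4657 .3604 .13 -5.44
```

```text
t 15.45 p [0.4659 0.3606 0.0269] psi -5.54 tilt 0.15 gap 23.5 F [-0.5  0.6 -0.3] q6 126
T [-0.0017  0.     -0.6874] R [-0.0004  0.0002 -0.0003]
```

servo_tool(moves=[{"translation":[0,0,-0.02],"delta_rot":[0,0,0],"grip":1},{"translation":[0,0,-0.1],"delta_rot":[0,0,0],"grip":1},{"translation":[0,0,-0.25],"delta_rot":[0,0,0],"grip":1},{"translation":[0,0,-0.45],"delta_rot":[0,0,0],"grip":1},{"translation":[0,0,-0.6],"delta_rot":[0,0,0],"grip":1}])

```text
time: 15.95
ee_pos: [0.4663, 0.3605, 0.119]
tcp_rot: [-0.001, 0.999, -0.048, 0.0]
contact_force: [0.5, 0.6, -2.7]
finger_gap: 0.251
```

```bash
python3 mv.py .4676 .3411 .13 92.68;  python3 - <<'E'
from h import *
from workcell import env
c=env.camera("scene"); crop(c["image"],370,150,130,120,5,"pics/d7.png")
E
```

```text
t 15.95 p [0.4663 0.3605 0.119 ] psi -5.54 tilt 0.17 gap 23.6 F [ 0.5  0.6 -2.7] q6 126
T [ 0.0213  0.1275 -0.0736] R [-0.0003 -0.0004 -0.2728]
```

View pics/d7.png

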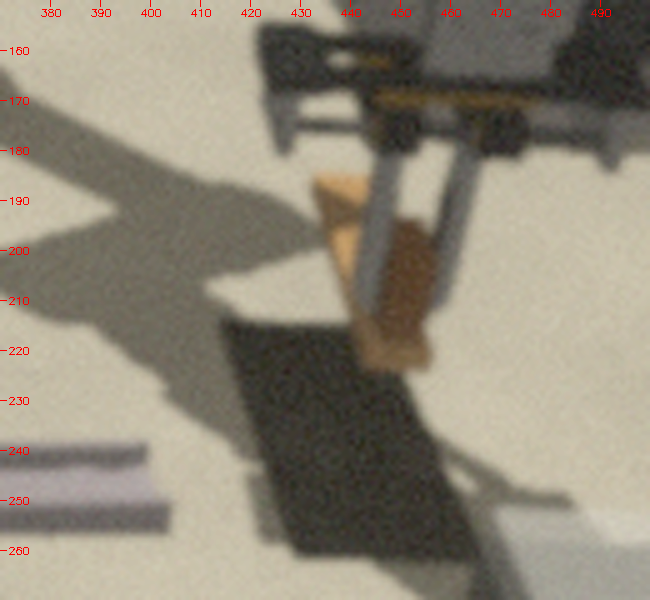

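The stick is lifted and held level by its handle at about (447,210). Now I'll turn it towards the channel.

servo_tool(moves=[{"translation":[0,0.03,-0.03],"delta_rot":[0,0,-0.02],"grip":1},{"translation":[0,0.06,-0.05],"delta_rot":[0,0,-0.042],"grip":1},{"translation":[0,0.09,-0.07],"delta_rot":[0,0,-0.065],"grip":1},{"translation":[0.01,0.12,-0.07],"delta_rot":[0,0,-0.088],"grip":1},{"translation":[0.02,0.127,-0.07],"delta_rot":[0,0,-0.11],"grip":1}])

```text
time: 16.5
ee_pos: [0.4689, 0.3417, 0.133]
tcp_rot: [-0.002, 0.955, 0.296, 0.004]
contact_force: [-0.5, -0.4, -3.1]
finger_gap: 0.256
```

servo_tool(moves=[{"translation":[0,0,0],"delta_rot":[0,0,-0.023],"grip":1},{"translation":[0,0,0],"delta_rot":[0,0,-0.046],"grip":1},{"translation":[0,0,0],"delta_rot":[0,0,-0.069],"grip":1},{"translation":[0,0,0],"delta_rot":[0,0,-0.092],"grip":1},{"translation":[0,0,0],"delta_rot":[0,0,-0.115],"grip":1}])

```text
time: 17.0
ee_pos: [0.4684, 0.3414, 0.1327]
tcp_rot: [-0.001, 0.787, 0.617, 0.004]
contact_force: [-0.8, -0.5, -3.9]
finger_gap: 0.258
```

```bash
python3 mv.py .4676 .3411 .13 92.68
```

```text
t 17.0 p [0.4684 0.3414 0.1327] psi 76.13 tilt 0.41 gap 24.2 F [-0.8 -0.5 -3.9] q6 43
T [-0.0035 -0.0051  0.0179] R [ 0.0007 -0.0009 -0.046 ]
```

servo_tool(moves=[{"translation":[0,0,0],"delta_rot":[0,0,-0.023],"grip":1},{"translation":[-0.004,-0.005,0.018],"delta_rot":[0.0007,-0.0009,-0.046],"grip":1},{"translation":[-0.004,-0.005,0.018],"delta_rot":[0.0007,-0.0009,-0.046],"grip":1},{"translation":[-0.004,-0.005,0.018],"delta_rot":[0.0007,-0.0009,-0.046],"grip":1},{"translation":[-0.004,-0.005,0.2],"delta_rot":[0.0007,-0.0009,-0.046],"grip":1}])

```text
time: 17.5
ee_pos: [0.4707, 0.3429, 0.1059]
tcp_rot: [0.001, 0.691, 0.723, 0.004]
contact_force: [1.6, 0.0, -2.4]
finger_gap: 0.257
```

```bash
python3 mv.py .4676 .3411 .06 92.68;  python3 - <<'E'
from h import *
from workcell import env
c=env.camera("scene"); crop(c["image"],280,170,200,120,4,"pics/d8.png")
c=env.camera("top"); crop(c["image"],170,200,200,120,4,"pics/d8t.png")
E
```

```text
t 17.5 p [0.4707 0.3429 0.1059] psi 92.53 tilt 0.52 gap 24.1 F [ 1.6  0.  -2.4] q6 27
T [-0.0121 -0.0236  0.3056] R [ 0.0013 -0.0007 -0.0004]
```

View pics/d8.png

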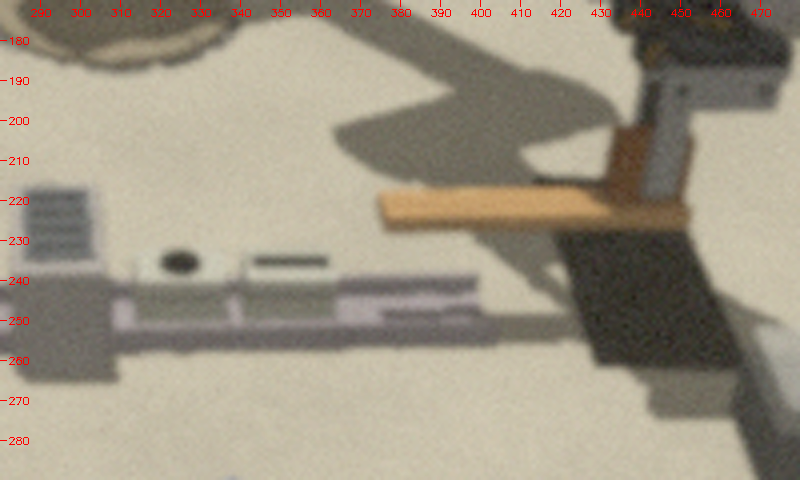

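View pics/d8t.png

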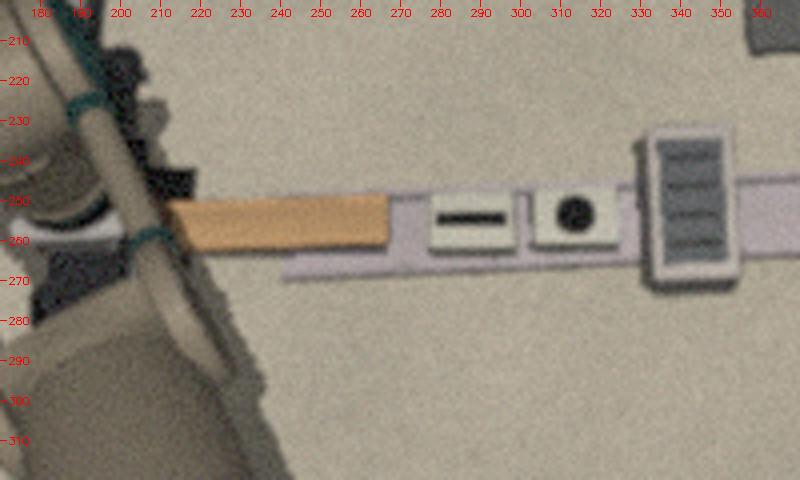

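Run:
```python
from h import *
from chn import *
from workcell import env
c=env.camera("top")
p=P["channel"];C,S=np.cos(p[2]),np.sin(p[2])
def ch(w): d=np.array(w[:2])-p[:2]; return np.round([C*d[0]+S*d[1],-S*d[0]+C*d[1]],4)
z=env.read_state()["ee_pos"][2]-.0229+.014; print(z)
for n,u,v,zz in [("tipU",266.6,248.4,z),("tipL",266.3,261.4,z),("stickU",220-.4,249.8,z),("stickL",220-.4,262.5,z),("bar",287.5,254,.05),("rnd",313.3,253.2,.05)]:
    w=px(c,u,v,zz); print(n,np.round(w,4),"ch",ch(w))
print("tool",ch(env.read_state()["ee_pos"]))
```

```text
0.09247364781464981
tipU [0.4904 0.1677 0.0925] ch [-0.2057  0.0146]
tipL [0.4548 0.1679 0.0925] ch [-0.2076 -0.021 ]
stickU [0.4868 0.2946 0.0925] ch [-0.3326  0.0169]
stickL [0.452  0.2936 0.0925] ch [-0.3332 -0.0178]
bar [0.4823 0.1137 0.05  ] ch [-0.1521  0.004 ]
rnd [0.4844 0.0422 0.05  ] ch [-0.0806  0.0027]
tool [-0.3792 -0.0015]
```

Run:
```python
from h import *
from chn import *
from workcell import env
c=env.camera("top"); im=cv2.resize(c["image"][225:285,235:335],None,fx=8,fy=8,interpolation=cv2.INTER_CUBIC)
im=cv2.convertScaleAbs(im,alpha=1.5)
p=P["channel"];C,S=np.cos(p[2]),np.sin(p[2])
def line(y,z,col):
    m=np.array([[-.29,y],[-.03,y]]); w=np.c_[p[0]+C*m[:,0]-S*m[:,1],p[1]+S*m[:,0]+C*m[:,1],[z,z]]
    a=((proj(c,w)+.5-[235,225])*8).astype(int); cv2.line(im,tuple(a[0]),tuple(a[1]),col,1)
for y in(-.03,-.024,.024,.03): line(y,.02,(0,200,0))
for y in(-.02,.02): line(y,.05,(0,0,255))
cv2.imwrite("pics/d9.png",im)
```

```text
(no output)
```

View pics/d9.png

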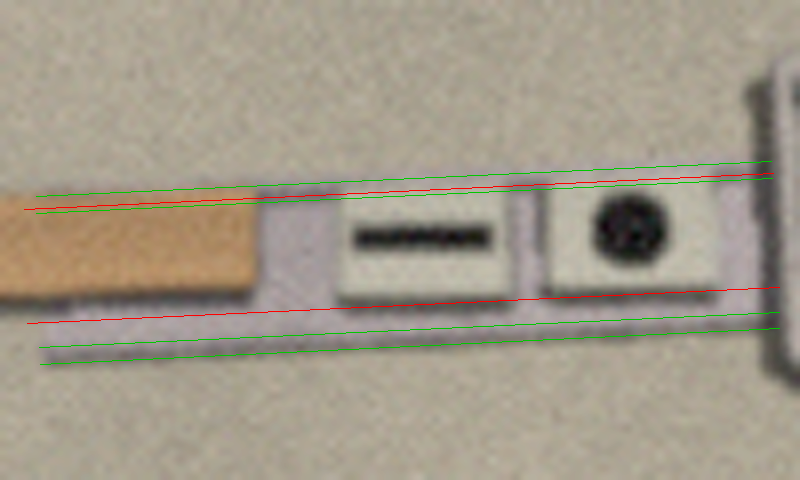

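The cassettes sit about 2-3 mm towards the far wall, which is within the clearance. The stick tip is about 3 mm towards the near side, so I'll correct slightly and lower it into the infeed.

```bash
python3 mv.py .4696 .3412 .05 93.3 .4696 .3412 .0295 93.3
```

```text
t 17.7 p [0.4672 0.3409 0.1025] psi 92.61 tilt 0.09 gap 23.5 F [ 0.5  0.  -1.7] q6 27
T [0.0016 0.0164 0.3498] R [-0.0002  0.0001 -0.0019]
T [ 0.     -0.      0.1367] R [0. 0. 0.]
```

servo_tool(moves=[{"translation":[0,0.016,0.1],"delta_rot":[0,0,-0.002],"grip":1},{"translation":[0,0.016,0.2],"delta_rot":[0,0,-0.002],"grip":1},{"translation":[0,0.016,0.3],"delta_rot":[0,0,-0.002],"grip":1},{"translation":[0,0.016,0.37],"delta_rot":[0,0,-0.002],"grip":1},{"translation":[0,0.016,0.37],"delta_rot":[0,0,-0.002],"grip":1}])

```text
time: 18.2
ee_pos: [0.469, 0.3406, 0.0463]
tcp_rot: [-0.001, 0.686, 0.727, -0.002]
contact_force: [-0.8, -0.3, -3.1]
finger_gap: 0.253
```

```bash
python3 mv.py .4696 .3412 .0295 93.3
python3 - <<'E'
from h import *
from workcell import env
c=env.camera("scene"); crop(c["image"],280,170,200,120,4,"pics/e1.png")
c=env.camera("top"); crop(c["image"],200,225,120,60,6,"pics/e1t.png")
E
```

```text
t 18.2 p [0.469  0.3406 0.0463] psi 93.3 tilt 0.2 gap 23.7 F [-0.8 -0.3 -3.1] q6 26
T [0.0036 0.0043 0.1122] R [-0.0005  0.0002  0.    ]
```

View pics/e1.png

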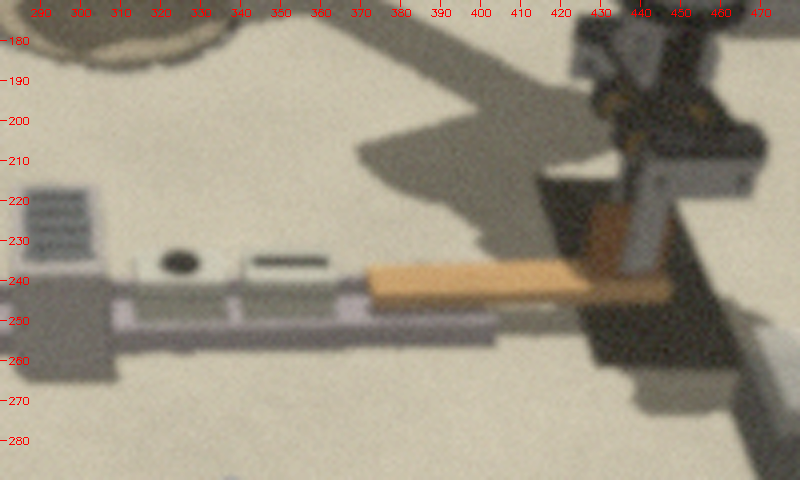

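View pics/e1t.png

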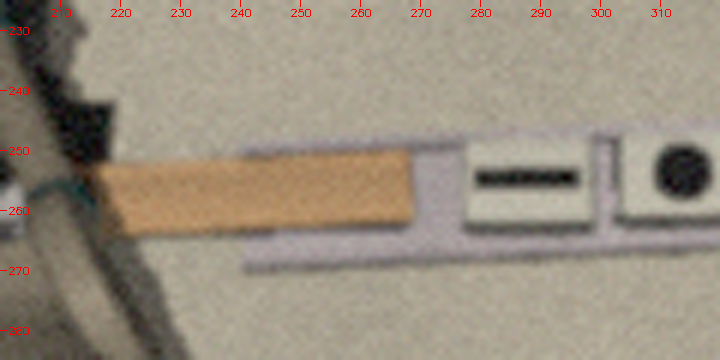

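```bash
cat > chk.py <<'E'
import sys
from h import *
from chn import *
from workcell import env
c=env.camera("top")
def ch(w,n="channel"):
    p=P[n];C,S=np.cos(p[2]),np.sin(p[2]);d=np.array(w[:2])-p[:2]; return np.round([C*d[0]+S*d[1],-S*d[0]+C*d[1]],4)
if __name__=="__main__":
    a=list(map(float,sys.argv[2:]))
    for i in range(0,len(a),3):
        w=px(c,a[i]-.4,a[i+1]-.4,a[i+2]); print(np.round(w,4),ch(w,sys.argv[1]))
E
python3 chk.py channel 268.3 250 .0375 268.8 262 .0375 242 251.2 .0375 242 264.2 .0375   242 250 .02 242 270 .02 275 249 .02 275 268.3 .02
```

```text
[0.497  0.1694 0.0375] [-0.2071  0.0213]
[0.463  0.1675 0.0375] [-0.2068 -0.0127]
[0.4937 0.2428 0.0375] [-0.2805  0.0214]
[0.457  0.2419 0.0375] [-0.2814 -0.0153]
[0.5003 0.2453 0.02  ] [-0.2827  0.0281]
[0.4432 0.244  0.02  ] [-0.2841 -0.0289]
[0.503  0.1522 0.02  ] [-0.1896  0.0265]
[0.4479 0.1515 0.02  ] [-0.1915 -0.0286]
```

Camera and robot differ by about 3 mm in x, so I'm shifting the stick 3.5 mm towards the robot before lowering.

servo_tool(moves=[{"translation":[0,-0.023,0],"delta_rot":[0,0,0],"grip":1},{"translation":[0,-0.023,0.03],"delta_rot":[0,0,0],"grip":1},{"translation":[0,-0.023,0.06],"delta_rot":[0,0,0],"grip":1},{"translation":[0,-0.023,0.09],"delta_rot":[0,0,0],"grip":1},{"translation":[0,-0.023,0.11],"delta_rot":[0,0,0],"grip":1}])

```text
time: 18.85
ee_pos: [0.4666, 0.341, 0.0308]
tcp_rot: [-0.0, 0.686, 0.727, -0.0]
contact_force: [-0.2, -0.2, -2.8]
finger_gap: 0.25
```

servo_tool(moves=[{"translation":[0,0,0],"delta_rot":[0,0,0],"grip":1}])

```text
time: 18.95
ee_pos: [0.4662, 0.3408, 0.03]
tcp_rot: [-0.0, 0.686, 0.727, -0.001]
contact_force: [1.2, -0.1, -3.0]
finger_gap: 0.249
```

```bash
python3 mv.py .4656 .3412 .0295 93
python3 - <<'E'
from h import *
from workcell import env
c=env.camera("scene"); crop(c["image"],330,200,140,80,5,"pics/e2.png")
c=env.camera("top"); crop(c["image"],200,225,120,60,6,"pics/e2t.png")
E
```

```text
t 18.95 p [0.4662 0.3408 0.03  ] psi 93.32 tilt 0.11 gap 23.4 F [ 1.2 -0.1 -3. ] q6 26
T [ 0.003  -0.0037  0.0036] R [-0.0003  0.0001  0.0009]
```

View pics/e2.png

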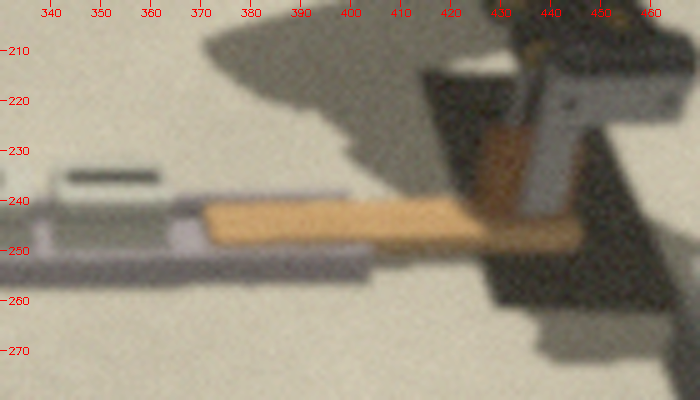

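View pics/e2t.png

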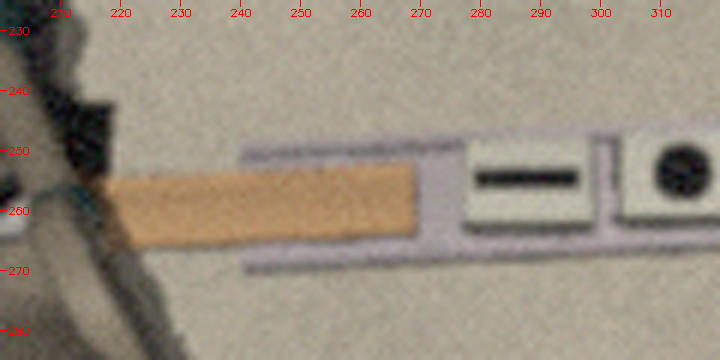

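The stick is centred in the infeed, tip at (269,257) in the top view, with clear walls on both sides. Now pushing slowly along the channel.

servo_tool(moves=[{"translation":[-0.06,0,0],"delta_rot":[0,0,0],"grip":1},{"translation":[-0.14,-0.001,0],"delta_rot":[0,0,0],"grip":1},{"translation":[-0.22,-0.002,0],"delta_rot":[0,0,0],"grip":1},{"translation":[-0.3,-0.003,0],"delta_rot":[0,0,0],"grip":1},{"translation":[-0.38,-0.004,0],"delta_rot":[0,0,0],"grip":1}])

```text
time: 19.55
ee_pos: [0.4694, 0.283, 0.0307]
tcp_rot: [-0.0, 0.687, 0.727, -0.0]
contact_force: [-0.4, 0.8, -2.6]
finger_gap: 0.251
```

```bash
python3 mv.py; python3 -c "
from chk import *
print(ch(env.read_state()['ee_pos']))
crop(c['image'],200,225,160,60,5,'pics/e3t.png')
print(at('channel',-.26,-.002))"
```

```text
t 19.55 p [0.4694 0.283  0.0307] psi 93.28 tilt 0.04 gap 23.6 F [-0.4  0.8 -2.6] q6 20
[-0.3197 -0.0015]
(np.float64(0.4713), np.float64(0.2212))
```

View pics/e3t.png

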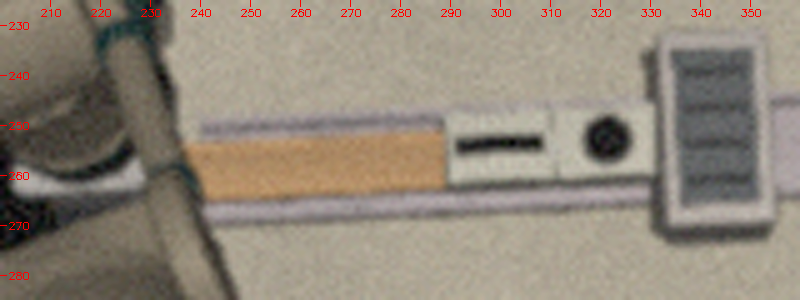

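The stick, bar and round cassettes are touching in a straight row, with the front one about to go under the hood at (330,255). The force is under 3 N, so I'll continue.

servo_tool(moves=[{"translation":[-0.08,-0.001,0],"delta_rot":[0,0,0],"grip":1},{"translation":[-0.16,-0.002,0],"delta_rot":[0,0,0],"grip":1},{"translation":[-0.24,-0.003,0],"delta_rot":[0,0,0],"grip":1},{"translation":[-0.32,-0.004,0],"delta_rot":[0,0,0],"grip":1},{"translation":[-0.4,-0.005,0],"delta_rot":[0,0,0],"grip":1}])

```text
time: 20.1
ee_pos: [0.4716, 0.2199, 0.0307]
tcp_rot: [0.0, 0.687, 0.727, -0.002]
contact_force: [0.9, 1.1, -2.8]
finger_gap: 0.254
```

```bash
python3 mv.py .4744 .1563 .03 93.2; python3 -c "
from chk import *
print(ch(env.read_state()['ee_pos']))
print(at('channel',-.195,-.002), at('channel',-.12,-.002))"
```

```text
t 20.1 p [0.4716 0.2199 0.0307] psi 93.28 tilt 0.17 gap 23.9 F [ 0.9  1.1 -2.8] q6 14
T [-0.4242 -0.0056  0.0058] R [-0.0003  0.0004  0.0002]
[-0.2568 -0.0021]
(np.float64(0.4743), np.float64(0.1562)) (np.float64(0.4778), np.float64(0.0813))
```

servo_tool(moves=[{"translation":[-0.08,-0.001,0],"delta_rot":[0,0,0],"grip":1},{"translation":[-0.16,-0.002,0],"delta_rot":[0,0,0],"grip":1},{"translation":[-0.24,-0.003,0],"delta_rot":[0,0,0],"grip":1},{"translation":[-0.32,-0.004,0],"delta_rot":[0,0,0],"grip":1},{"translation":[-0.4,-0.005,0],"delta_rot":[0,0,0],"grip":1}])

```text
time: 20.65
ee_pos: [0.4738, 0.1569, 0.0308]
tcp_rot: [0.001, 0.687, 0.727, -0.003]
contact_force: [0.1, 1.4, -3.2]
finger_gap: 0.253
```

```bash
python3 mv.py .4778 .0813 .03 93.2; python3 -c "
from chk import *
print(ch(env.read_state()['ee_pos']))
crop(c['image'],240,215,160,70,5,'pics/e4t.png')
c=env.camera('scene');crop(c['image'],200,170,220,100,3,'pics/e4.png')"
```

```text
t 20.65 p [0.4738 0.1569 0.0308] psi 93.28 tilt 0.32 gap 23.8 F [ 0.1  1.4 -3.2] q6 7
T [-0.5046 -0.0022  0.0075] R [-0.0005  0.0007  0.0002]
[-0.1939 -0.0026]
```

View pics/e4t.png

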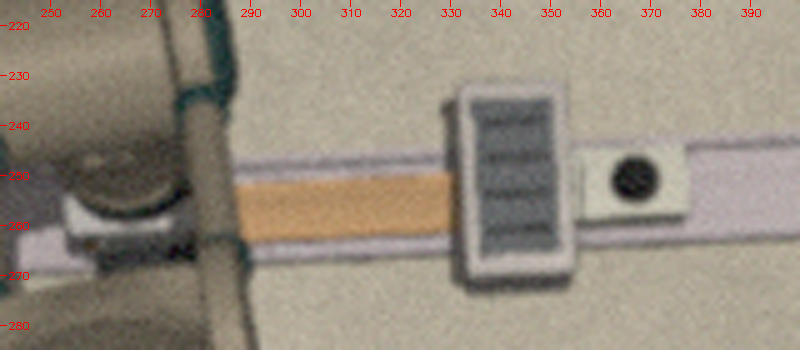

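View pics/e4.png

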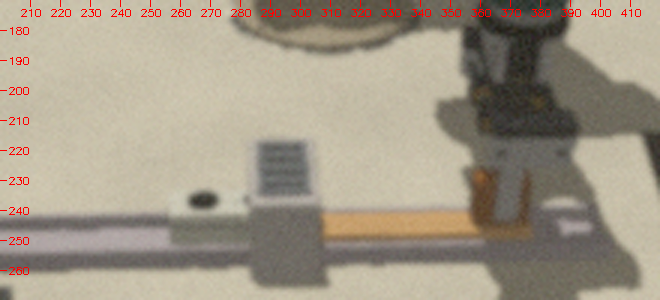

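The round cassette is out in the outfeed at (366,251), with the bar under the hood behind it. Pushing another 75 mm.

servo_tool(moves=[{"translation":[-0.08,0,0],"delta_rot":[0,0,0],"grip":1},{"translation":[-0.16,-0.001,0],"delta_rot":[0,0,0],"grip":1},{"translation":[-0.24,-0.002,0],"delta_rot":[0,0,0],"grip":1},{"translation":[-0.32,-0.003,0],"delta_rot":[0,0,0],"grip":1},{"translation":[-0.4,-0.003,0],"delta_rot":[0,0,0],"grip":1}])

```text
time: 21.25
ee_pos: [0.4765, 0.095, 0.0311]
tcp_rot: [0.001, 0.687, 0.727, -0.003]
contact_force: [0.4, 2.0, -3.0]
finger_gap: 0.253
```

servo_tool(moves=[{"translation":[-0.05,0,0],"delta_rot":[0,0,0],"grip":1},{"translation":[-0.1,0,0],"delta_rot":[0,0,0],"grip":1},{"translation":[-0.1,0,0],"delta_rot":[0,0,0],"grip":1},{"translation":[-0.1,0,0],"delta_rot":[0,0,0],"grip":1}])

```text
time: 21.65
ee_pos: [0.4775, 0.0797, 0.0312]
tcp_rot: [0.001, 0.687, 0.727, -0.004]
contact_force: [0.1, 0.3, -3.9]
finger_gap: 0.252
```

```bash
python3 mv.py ; python3 -c "
from chk import *
print(ch(env.read_state()['ee_pos']))
crop(c['image'],260,215,160,70,5,'pics/e5t.png')
c=env.camera('scene');crop(c['image'],180,170,220,100,3,'pics/e5.png')"
```

```text
t 21.65 p [0.4775 0.0797 0.0312] psi 93.19 tilt 0.42 gap 23.7 F [ 0.1  0.3 -3.9] q6 -1
[-0.1186 -0.0024]
```

View pics/e5t.png

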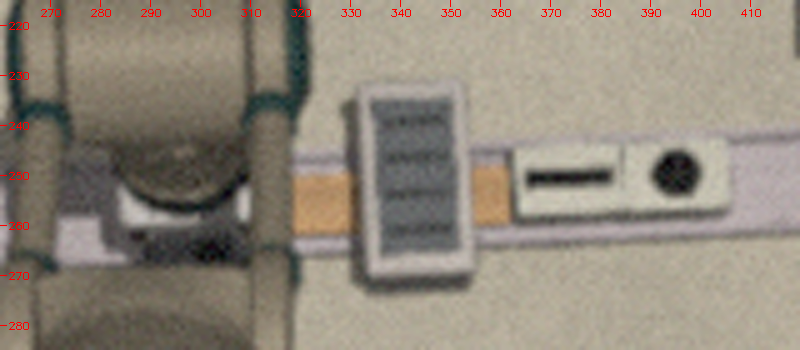

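View pics/e5.png

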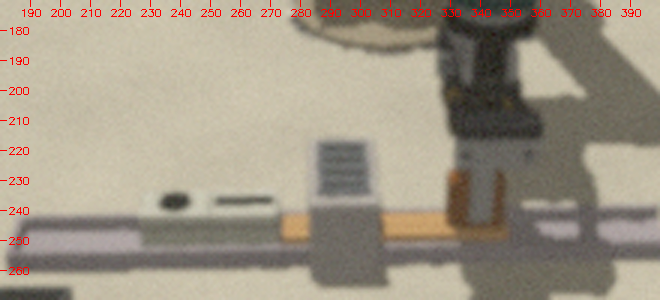

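```bash
python3 chk.py channel 374 251 .05 395.3 250 .05 361.5 249 .02 361.5 259.5 .02; python3 mv.py .468 .33 .03 93.2
```

```text
[ 0.4914 -0.1254  0.05  ] [0.0871 0.0019]
[ 0.4942 -0.1847  0.05  ] [0.1465 0.0019]
[ 0.5026 -0.0924  0.02  ] [0.0547 0.0146]
[ 0.4725 -0.0921  0.02  ] [ 0.0529 -0.0154]
t 21.8 p [0.4773 0.0802 0.0312] psi 93.24 tilt 0.41 gap 23.6 F [ 0.2 -0.3 -3.2] q6 -1
T [ 1.6661  0.0318 -0.0023] R [-0.0006  0.001   0.0001]
```

Cassettes are at channel x = 0.087 and 0.147 (y = 0.002), with the tip at about 0.054, so step 2's values are met. Withdrawing the stick.

servo_tool(moves=[{"translation":[0.2,0.002,0],"delta_rot":[-0.0003,0.0005,0],"grip":1},{"translation":[0.4,0.004,0],"delta_rot":[-0.0006,0.001,0],"grip":1},{"translation":[0.6,0.006,0],"delta_rot":[-0.0006,0.001,0],"grip":1},{"translation":[0.8,0.008,0],"delta_rot":[-0.0006,0.001,0],"grip":1},{"translation":[1,0.01,0],"delta_rot":[-0.0006,0.001,0],"grip":1}])

```text
time: 22.3
ee_pos: [0.4701, 0.2316, 0.0303]
tcp_rot: [-0.0, 0.687, 0.727, 0.0]
contact_force: [0.5, 0.2, -3.3]
finger_gap: 0.253
```

```bash
python3 mv.py .4656 .3412 .031 93.2
```

```text
t 22.3 p [0.4701 0.2316 0.0303] psi 93.28 tilt 0.01 gap 23.8 F [ 0.5  0.2 -3.3] q6 15
T [ 0.7314  0.0115 -0.0047] R [ 0.     -0.      0.0002]
```

servo_tool(moves=[{"translation":[0.25,0.004,-0.005],"delta_rot":[0,0,0],"grip":1},{"translation":[0.5,0.008,-0.005],"delta_rot":[0,0,0],"grip":1},{"translation":[0.73,0.011,-0.02],"delta_rot":[0,0,0],"grip":1},{"translation":[0.73,0.011,-0.25],"delta_rot":[0,0,0],"grip":1},{"translation":[0.73,0.011,-0.55],"delta_rot":[0,0,0],"grip":1}])

```text
time: 22.8
ee_pos: [0.4631, 0.3415, 0.111]
tcp_rot: [-0.001, 0.685, 0.728, -0.003]
contact_force: [0.3, -0.3, -2.7]
finger_gap: 0.255
```

servo_tool(moves=[{"translation":[0,0,-0.05],"delta_rot":[0,0,0.02],"grip":1},{"translation":[0,0,-0.05],"delta_rot":[0,0,0.043],"grip":1},{"translation":[0,0,-0.05],"delta_rot":[0,0,0.066],"grip":1},{"translation":[0,0,-0.05],"delta_rot":[0,0,0.089],"grip":1},{"translation":[0,0,-0.05],"delta_rot":[0,0,0.112],"grip":1}])

```text
time: 23.3
ee_pos: [0.4628, 0.3418, 0.1183]
tcp_rot: [0.0, 0.896, 0.445, -0.003]
contact_force: [-0.2, 0.4, -3.8]
finger_gap: 0.255
```

```bash
python3 mv.py .4652 .3640 .13 -4.5; python3 -c "
from chk import *
print(at('mat',-.055,0))"
```

```text
t 23.3 p [0.4628 0.3418 0.1183] psi 52.85 tilt 0.39 gap 24.0 F [-0.2  0.4 -3.8] q6 67
T [ 0.1273 -0.0767 -0.0786] R [0.0002 0.0011 0.1593]
(np.float64(0.4643), np.float64(0.3656))
```

servo_tool(moves=[{"translation":[0,0,-0.05],"delta_rot":[0,0,0.022],"grip":1},{"translation":[0.04,-0.02,-0.05],"delta_rot":[0,0,0.045],"grip":1},{"translation":[0.08,-0.05,-0.05],"delta_rot":[0,0.001,0.068],"grip":1},{"translation":[0.127,-0.077,-0.05],"delta_rot":[0,0.001,0.091],"grip":1},{"translation":[0.127,-0.077,-0.05],"delta_rot":[0,0.001,0.114],"grip":1}])

```text
time: 23.85
ee_pos: [0.4652, 0.3651, 0.1255]
tcp_rot: [-0.0, 0.995, 0.1, -0.0]
contact_force: [-0.4, 0.1, -2.7]
finger_gap: 0.253
```

```bash
python3 mv.py .4643 .3650 .1 -3
```

```text
t 23.85 p [0.4652 0.3651 0.1255] psi 11.48 tilt 0.01 gap 23.8 F [-0.4  0.1 -2.7] q6 110
T [-0.0058 -0.0005  0.1702] R [-0.      0.      0.0402]
```

servo_tool(moves=[{"translation":[-0.005,0,0],"delta_rot":[0,0,0.02],"grip":1},{"translation":[-0.005,0,0.05],"delta_rot":[0,0,0.04],"grip":1},{"translation":[-0.005,0,0.15],"delta_rot":[0,0,0.04],"grip":1},{"translation":[-0.005,0,0.3],"delta_rot":[0,0,0.04],"grip":1},{"translation":[-0.005,0,0.45],"delta_rot":[0,0,0.04],"grip":1}])

```text
time: 24.35
ee_pos: [0.4644, 0.3653, 0.0575]
tcp_rot: [-0.0, 1.0, -0.024, 0.0]
contact_force: [0.3, 0.0, -2.2]
finger_gap: 0.251
```

```bash
python3 mv.py .4643 .3650 .0275 -3;  python3 -c "
from chk import *
crop(c['image'],160,220,100,120,5,'pics/f1t.png')
c=env.camera('scene');crop(c['image'],380,170,120,100,5,'pics/f1.png')"
```

```text
t 24.35 p [0.4644 0.3653 0.0575] psi -2.72 tilt 0.04 gap 23.6 F [ 0.3  0.  -2.2] q6 124
T [-0.0009  0.002   0.1999] R [-0.     -0.0001  0.0008]
```

View pics/f1.png

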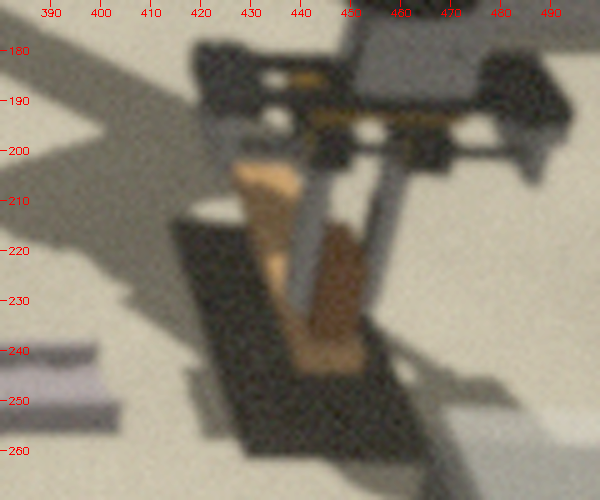

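The stick is over the mat, aligned and level. Lowering and releasing.

servo_tool(moves=[{"translation":[0,0,0.06],"delta_rot":[0,0,0],"grip":1},{"translation":[0,0,0.12],"delta_rot":[0,0,0],"grip":1},{"translation":[0,0,0.17],"delta_rot":[0,0,0],"grip":1},{"translation":[0,0,0.195],"delta_rot":[0,0,0],"grip":1},{"translation":[0,0,0.203],"delta_rot":[0,0,0],"grip":1}])

```text
time: 24.95
ee_pos: [0.4615, 0.3634, 0.0268]
tcp_rot: [0.002, 1.0, -0.024, -0.003]
contact_force: [-4.7, -3.5, 17.3]
finger_gap: 0.252
```

servo_tool(moves=[{"translation":[0,0,0.003],"delta_rot":[0,0,0],"grip":1},{"translation":[0,0,0.003],"delta_rot":[0,0,0],"grip":0.3},{"translation":[0,0,0.003],"delta_rot":[0,0,0],"grip":-0.5},{"translation":[0,0,0.003],"delta_rot":[0,0,0],"grip":-1},{"translation":[0,0,0.003],"delta_rot":[0,0,0],"grip":-1}])

```text
time: 25.45
ee_pos: [0.4616, 0.3635, 0.0263]
tcp_rot: [0.002, 1.0, -0.024, -0.003]
contact_force: [1.0, -0.1, 0.7]
finger_gap: 0.557
```

servo_tool(moves=[{"translation":[0,0,0],"delta_rot":[0,0,0],"grip":-1},{"translation":[0,0,0],"delta_rot":[0,0,0],"grip":-1},{"translation":[0,0,0],"delta_rot":[0,0,0],"grip":-1},{"translation":[0,0,0],"delta_rot":[0,0,0],"grip":-1}])

```text
time: 25.85
ee_pos: [0.4616, 0.3634, 0.0262]
tcp_rot: [0.002, 1.0, -0.024, -0.003]
contact_force: [0.3, 0.6, -0.3]
finger_gap: 0.898
```

servo_tool(moves=[{"translation":[0,0,-0.2],"delta_rot":[0,0,0],"grip":-1},{"translation":[0,0,-0.5],"delta_rot":[0,0,0],"grip":-1},{"translation":[0,0,-0.8],"delta_rot":[0,0,0],"grip":-1},{"translation":[0,0,-0.9],"delta_rot":[0,0,0],"grip":-1},{"translation":[0,0,-0.9],"delta_rot":[0,0,0],"grip":-1}])

```text
time: 26.35
ee_pos: [0.4641, 0.3651, 0.1645]
tcp_rot: [0.0, 1.0, -0.024, -0.0]
contact_force: [-0.1, -0.1, -0.3]
finger_gap: 1.004
```

```bash
python3 mv.py .49 -.1254 .16 93;  python3 -c "
from chk import *
cv2.imwrite('pics/f2t.png',cv2.convertScaleAbs(c['image'],alpha=1.5))
c=env.camera('scene');crop(c['image'],180,170,320,150,2,'pics/f2.png')"
```

```text
t 26.35 p [0.4641 0.3651 0.1645] psi -2.75 tilt 0.02 gap 94.4 F [-0.1 -0.1 -0.3] q6 124
T [0.3291 3.2579 0.0313] R [ 0.00e+00  1.00e-04 -2.66e-01]
```

View pics/f2.png

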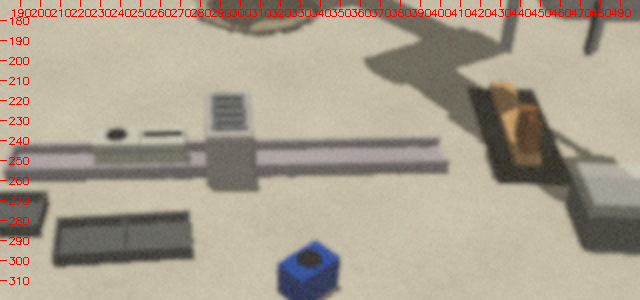

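View pics/f2t.png

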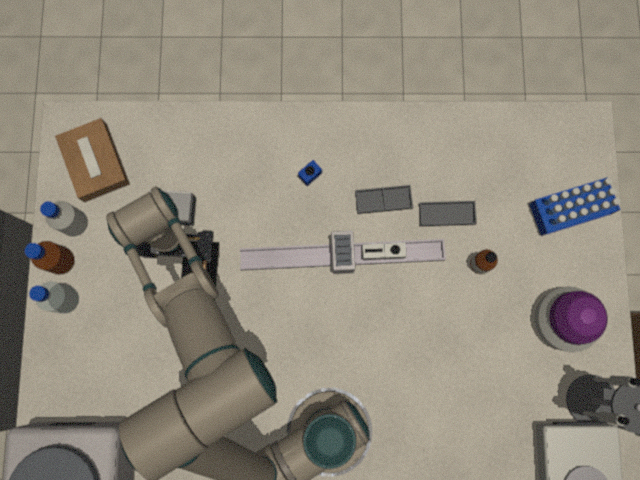

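The stick lies on its mat, and the cassettes are still in the outfeed with the round tag at (395,250) and the bar at (373,251). Moving to the round one first.

servo_tool(moves=[{"translation":[0,0.2,0],"delta_rot":[0,0,-0.02],"grip":-1},{"translation":[0,0.4,0],"delta_rot":[0,0,-0.043],"grip":-1},{"translation":[0,0.6,0],"delta_rot":[0,0,-0.066],"grip":-1},{"translation":[0,0.8,0],"delta_rot":[0,0,-0.089],"grip":-1},{"translation":[0,1,0],"delta_rot":[0,0,-0.112],"grip":-1}], grip_force=30)

```text
time: 26.95
ee_pos: [0.4529, 0.2122, 0.159]
tcp_rot: [0.001, 0.946, 0.325, -0.006]
contact_force: [-0.2, 0.1, -0.0]
finger_gap: 1.003
```

```bash
python3 mv.py .47 .1 .16 78 .492 -.1847 .16 93
```

```text
t 26.95 p [0.4529 0.2122 0.159 ] psi 37.93 tilt 0.73 gap 94.3 F [-0.2  0.1 -0. ] q6 69
T [-0.3703  0.6602 -0.0038] R [-0.001   0.0018 -0.1113]
T [-1.826   0.5381  0.    ] R [ 0.      0.     -0.0417]
```

servo_tool(moves=[{"translation":[-0.08,0.14,0],"delta_rot":[0,0,-0.022],"grip":-1},{"translation":[-0.16,0.28,0],"delta_rot":[-0.001,0.0018,-0.045],"grip":-1},{"translation":[-0.24,0.42,0],"delta_rot":[-0.001,0.0018,-0.068],"grip":-1},{"translation":[-0.34,0.6,0],"delta_rot":[-0.001,0.0018,-0.09],"grip":-1},{"translation":[-0.42,0.76,0],"delta_rot":[-0.001,0.0018,-0.112],"grip":-1}])

```text
time: 27.45
ee_pos: [0.4716, 0.0823, 0.1573]
tcp_rot: [-0.002, 0.774, 0.633, -0.002]
contact_force: [1.4, 0.3, 0.1]
finger_gap: 1.0
```

```bash
python3 mv.py .48 -.05 .16 93 .492 -.1847 .16 93
```

```text
t 27.45 p [0.4716 0.0823 0.1573] psi 78.58 tilt 0.28 gap 94.0 F [1.4 0.3 0.1] q6 13
T [-0.8534  0.2292 -0.0184] R [-0.0008  0.0001 -0.0401]
T [-0.901   0.0329  0.    ] R [0. 0. 0.]
```

servo_tool(moves=[{"translation":[-0.2,0.05,0],"delta_rot":[0,0,-0.02],"grip":-1},{"translation":[-0.4,0.1,0],"delta_rot":[-0.0008,0,-0.04],"grip":-1},{"translation":[-0.6,0.15,0],"delta_rot":[-0.0008,0,-0.04],"grip":-1},{"translation":[-0.8,0.2,0],"delta_rot":[-0.0008,0,-0.04],"grip":-1},{"translation":[-1,0.26,0],"delta_rot":[-0.0008,0,-0.04],"grip":-1}])

```text
time: 27.95
ee_pos: [0.4784, -0.0732, 0.155]
tcp_rot: [-0.002, 0.689, 0.725, -0.001]
contact_force: [0.3, 0.1, -1.0]
finger_gap: 0.999
```

```bash
python3 mv.py  .492 -.1847 .1 93
```

```text
t 27.95 p [ 0.4784 -0.0732  0.155 ] psi 92.97 tilt 0.25 gap 94.0 F [ 0.3  0.1 -1. ] q6 -20
T [-0.7472  0.0539  0.3655] R [-0.0007 -0.0002 -0.0001]
```

servo_tool(moves=[{"translation":[-0.25,0.02,0.05],"delta_rot":[-0.0007,0,0],"grip":-1},{"translation":[-0.5,0.04,0.1],"delta_rot":[-0.0007,0,0],"grip":-1},{"translation":[-0.747,0.054,0.2],"delta_rot":[-0.0007,0,0],"grip":-1},{"translation":[-0.747,0.054,0.36],"delta_rot":[-0.0007,0,0],"grip":-1},{"translation":[-0.747,0.054,0.36],"delta_rot":[-0.0007,0,0],"grip":-1}])

```text
time: 28.45
ee_pos: [0.4882, -0.1838, 0.096]
tcp_rot: [-0.006, 0.689, 0.724, -0.001]
contact_force: [-0.9, 1.0, -0.3]
finger_gap: 0.997
```

```bash
python3 mv.py  .492 -.1847 .0265 93;  python3 -c "
from chk import *
c=env.camera('scene');crop(c['image'],180,170,160,110,5,'pics/f3.png')"
```

```text
t 28.45 p [ 0.4882 -0.1838  0.096 ] psi 92.84 tilt 0.67 gap 93.7 F [-0.9  1.  -0.3] q6 -31
T [-0.0106  0.0294  0.4631] R [-0.0015 -0.0011 -0.0004]
```

View pics/f3.png

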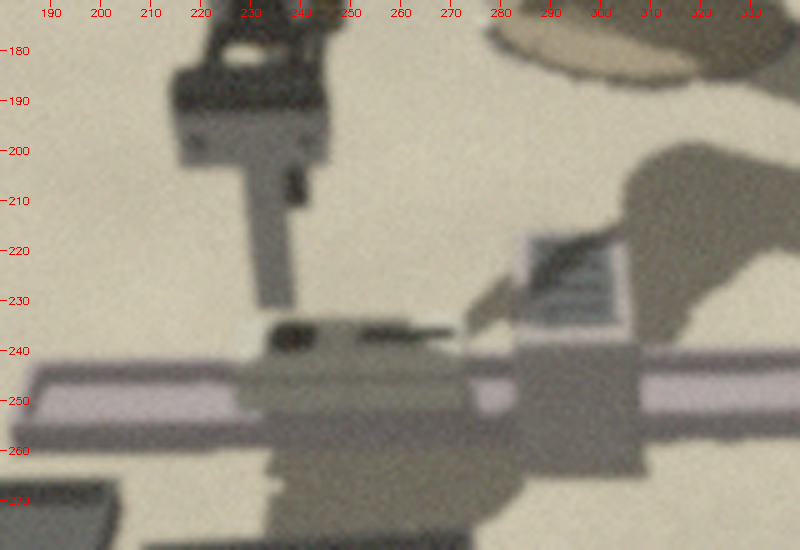

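servo_tool(moves=[{"translation":[-0.01,0.029,0.1],"delta_rot":[-0.0015,-0.001,0],"grip":-1},{"translation":[-0.01,0.029,0.25],"delta_rot":[-0.0015,-0.001,0],"grip":-1},{"translation":[-0.01,0.029,0.38],"delta_rot":[-0.0015,-0.001,0],"grip":-1},{"translation":[-0.01,0.029,0.455],"delta_rot":[-0.0015,-0.001,0],"grip":-1},{"translation":[-0.01,0.029,0.455],"delta_rot":[-0.0015,-0.001,0],"grip":-1}])

```text
time: 29.05
ee_pos: [0.494, -0.1836, 0.0302]
tcp_rot: [0.002, 0.688, 0.726, 0.001]
contact_force: [-0.3, -0.2, 0.0]
finger_gap: 0.995
```

servo_tool(moves=[{"translation":[0,0,0],"delta_rot":[0,0,0],"grip":1},{"translation":[0,0,0],"delta_rot":[0,0,0],"grip":1},{"translation":[0,0,0],"delta_rot":[0,0,0],"grip":1},{"translation":[0,0,0],"delta_rot":[0,0,0],"grip":1},{"translation":[0,0,0],"delta_rot":[0,0,0],"grip":1}])

```text
time: 29.55
ee_pos: [0.4942, -0.1837, 0.0306]
tcp_rot: [0.002, 0.688, 0.726, 0.001]
contact_force: [0.4, 0.5, -0.1]
finger_gap: 0.611
```

servo_tool(moves=[{"translation":[0,0,0],"delta_rot":[0,0,0],"grip":1},{"translation":[0,0,0],"delta_rot":[0,0,0],"grip":1},{"translation":[0,0,0],"delta_rot":[0,0,0],"grip":1},{"translation":[0,0,0],"delta_rot":[0,0,0],"grip":1}])

```text
time: 29.95
ee_pos: [0.4938, -0.1838, 0.0307]
tcp_rot: [0.002, 0.688, 0.726, 0.001]
contact_force: [-1.2, -0.1, 2.3]
finger_gap: 0.426
```

```bash
python3 mv.py  .642 -.12 .12 95.3
```

```text
t 29.95 p [ 0.4938 -0.1838  0.0307] psi 93.03 tilt 0.22 gap 40.0 F [-1.2 -0.1  2.3] q6 -31
T [ 0.3717  1.0114 -0.5924] R [ 0.0006  0.0003 -0.0063]
```

servo_tool(moves=[{"translation":[0,0,-0.15],"delta_rot":[0,0,0],"grip":1},{"translation":[0,0,-0.35],"delta_rot":[0,0,0],"grip":1},{"translation":[0.1,0.25,-0.59],"delta_rot":[0,0,0],"grip":1},{"translation":[0.2,0.5,-0.59],"delta_rot":[0,0,-0.006],"grip":1},{"translation":[0.3,0.75,-0.59],"delta_rot":[0,0,-0.006],"grip":1}])

```text
time: 30.45
ee_pos: [0.6059, -0.1325, 0.1213]
tcp_rot: [0.004, 0.674, 0.738, 0.002]
contact_force: [-1.0, -0.1, -0.6]
finger_gap: 0.426
```

```bash
python3 mv.py  .642 -.12 .08 95.3
```

```text
t 30.45 p [ 0.6059 -0.1325  0.1213] psi 95.18 tilt 0.46 gap 40.1 F [-1.  -0.1 -0.6] q6 -24
T [0.0622 0.2452 0.2772] R [ 0.0012  0.0005 -0.0003]
```

servo_tool(moves=[{"translation":[0.06,0.245,0],"delta_rot":[0.001,0.0005,0],"grip":1},{"translation":[0.06,0.245,0.1],"delta_rot":[0.001,0.0005,0],"grip":1},{"translation":[0.06,0.245,0.2],"delta_rot":[0.001,0.0005,0],"grip":1},{"translation":[0.06,0.245,0.3],"delta_rot":[0.001,0.0005,0],"grip":1},{"translation":[0.06,0.245,0.4],"delta_rot":[0.001,0.0005,0],"grip":1}])

```text
time: 30.95
ee_pos: [0.6421, -0.1199, 0.0602]
tcp_rot: [-0.0, 0.674, 0.738, 0.001]
contact_force: [0.6, 0.6, -1.0]
finger_gap: 0.417
```

```bash
python3 mv.py  .642 -.12 .0295 95.3;  python3 -c "
from chk import *
c=env.camera('scene');crop(c['image'],180,210,130,100,6,'pics/f4.png')"
```

```text
t 30.95 p [ 0.6421 -0.1199  0.0602] psi 95.19 tilt 0.06 gap 39.2 F [ 0.6  0.6 -1. ] q6 -22
T [-0.0008 -0.0009  0.2047] R [ 0.0001 -0.0001 -0.0003]
```

View pics/f4.png

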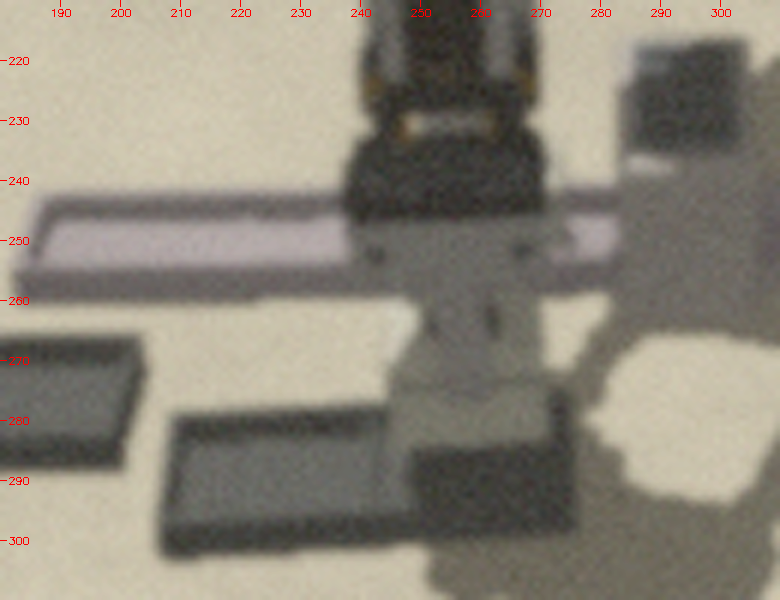

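The cassette is over the right-hand pocket, spanning u = 244-271 against pocket 243-275. Lowering.

servo_tool(moves=[{"translation":[0,0,0.06],"delta_rot":[0,0,0],"grip":1},{"translation":[0,0,0.12],"delta_rot":[0,0,0],"grip":1},{"translation":[0,0,0.17],"delta_rot":[0,0,0],"grip":1},{"translation":[0,0,0.2],"delta_rot":[0,0,0],"grip":1},{"translation":[0,0,0.207],"delta_rot":[0,0,0],"grip":1}])

```text
time: 31.55
ee_pos: [0.6396, -0.1193, 0.0286]
tcp_rot: [-0.003, 0.674, 0.738, -0.001]
contact_force: [-4.1, 1.5, 9.3]
finger_gap: 0.424
```

servo_tool(moves=[{"translation":[0,0,0.004],"delta_rot":[0,0,0],"grip":1},{"translation":[0,0,0.004],"delta_rot":[0,0,0],"grip":0.1},{"translation":[0,0,0.004],"delta_rot":[0,0,0],"grip":-0.2},{"translation":[0,0,0.004],"delta_rot":[0,0,0],"grip":-0.5},{"translation":[0,0,0.004],"delta_rot":[0,0,0],"grip":-1}])

```text
time: 32.05
ee_pos: [0.6398, -0.1193, 0.028]
tcp_rot: [-0.003, 0.674, 0.738, -0.001]
contact_force: [0.4, 0.0, 0.1]
finger_gap: 0.667
```

servo_tool(moves=[{"translation":[0,0,0],"delta_rot":[0,0,0],"grip":-1},{"translation":[0,0,0],"delta_rot":[0,0,0],"grip":-1},{"translation":[0,0,-0.2],"delta_rot":[0,0,0],"grip":-1},{"translation":[0,0,-0.5],"delta_rot":[0,0,0],"grip":-1},{"translation":[0,0,-0.7],"delta_rot":[0,0,0],"grip":-1}])

```text
time: 32.55
ee_pos: [0.6411, -0.1198, 0.1355]
tcp_rot: [-0.001, 0.674, 0.738, -0.0]
contact_force: [0.9, -1.1, 0.2]
finger_gap: 1.001
```

```bash
python3 mv.py  .4895 -.1254 .12 93;  python3 -c "
from chk import *
c=env.camera('scene');crop(c['image'],180,210,130,100,6,'pics/f5.png')"
```

```text
t 32.55 p [ 0.6411 -0.1198  0.1355] psi 95.18 tilt 0.16 gap 94.1 F [ 0.9 -1.1  0.2] q6 -22
T [ 0.0539 -1.0096  0.1055] R [-0.0003 -0.0003  0.0061]
```

View pics/f5.png

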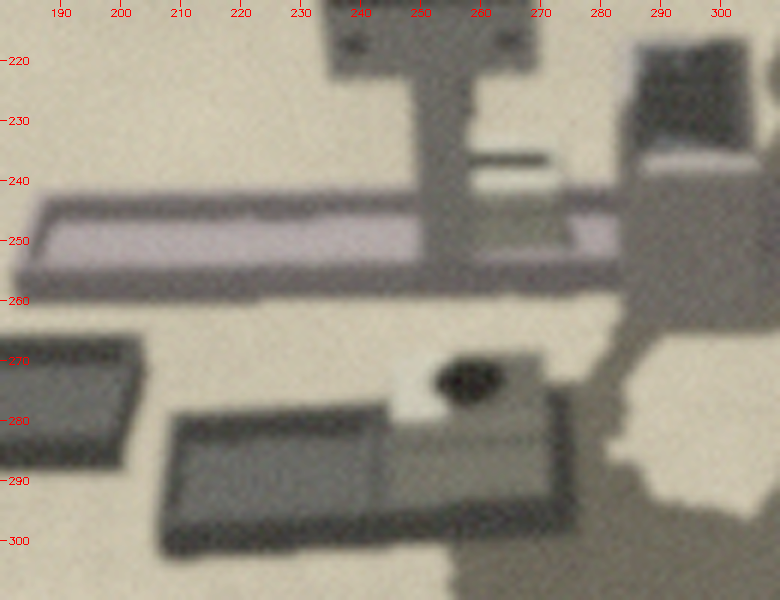

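The round cassette stands in its pocket with its tag at (258,273). The bar is still in the outfeed at (266,237), so I'll fetch it next.

servo_tool(moves=[{"translation":[0.02,-0.25,0],"delta_rot":[0,0,0],"grip":-1},{"translation":[0.03,-0.5,0],"delta_rot":[0,0,0.003],"grip":-1},{"translation":[0.05,-0.75,0],"delta_rot":[0,0,0.006],"grip":-1},{"translation":[0.054,-1,0.05],"delta_rot":[0,0,0.006],"grip":-1},{"translation":[0.054,-1,0.1],"delta_rot":[0,0,0.006],"grip":-1}])

```text
time: 33.15
ee_pos: [0.4875, -0.1248, 0.1214]
tcp_rot: [-0.001, 0.689, 0.725, 0.0]
contact_force: [0.8, -0.6, -0.5]
finger_gap: 1.0
```

```bash
python3 mv.py  .4895 -.1254 .029 93;  python3 -c "
from chk import *
crop(c['image'],340,180,150,100,5,'pics/f6t.png')
c=env.camera('scene');crop(c['image'],180,210,130,100,6,'pics/f6.png')"
```

```text
t 33.15 p [ 0.4875 -0.1248  0.1214] psi 92.96 tilt 0.08 gap 94.0 F [ 0.8 -0.6 -0.5] q6 -25
T [-0.0051  0.0137  0.6158] R [-0.0001 -0.0002 -0.0001]
```

View pics/f6.png

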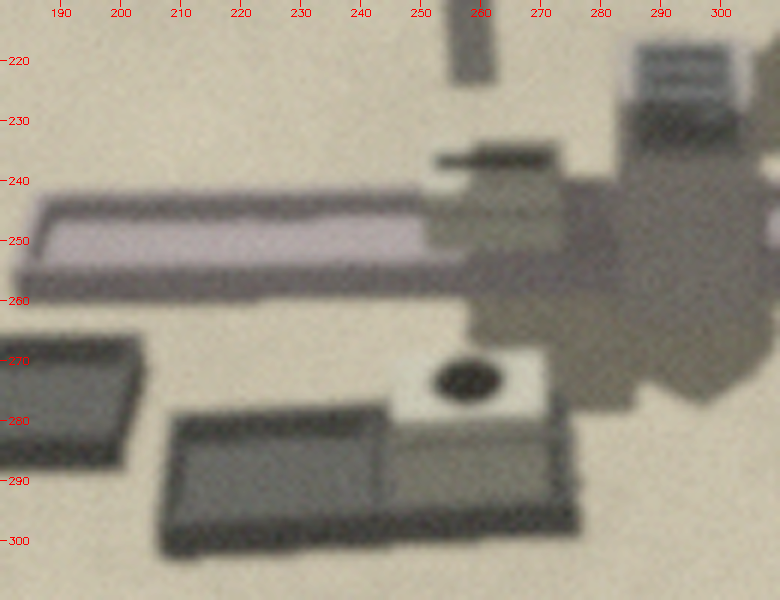

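View pics/f6t.png

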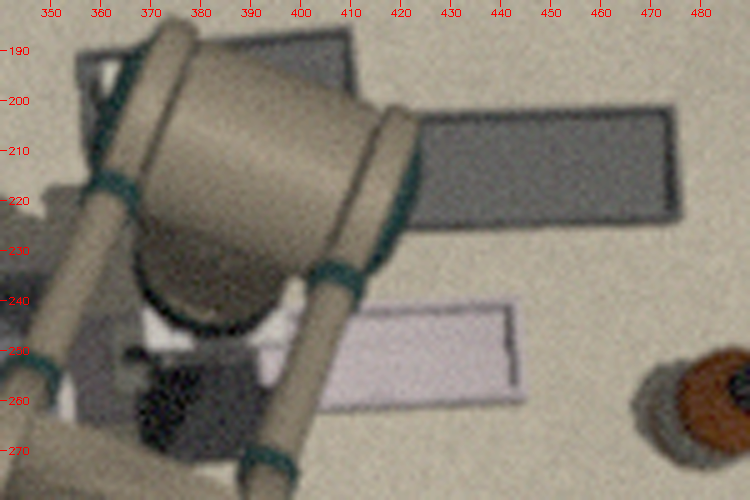

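Both cassettes are where expected. Lowering onto the bar cassette.

servo_tool(moves=[{"translation":[-0.005,0.014,0.15],"delta_rot":[0,0,0],"grip":-1},{"translation":[-0.005,0.014,0.3],"delta_rot":[0,0,0],"grip":-1},{"translation":[-0.005,0.014,0.45],"delta_rot":[0,0,0],"grip":-1},{"translation":[-0.005,0.014,0.57],"delta_rot":[0,0,0],"grip":-1},{"translation":[-0.005,0.014,0.61],"delta_rot":[0,0,0],"grip":-1}])

```text
time: 33.75
ee_pos: [0.4951, -0.126, 0.0278]
tcp_rot: [-0.0, 0.688, 0.725, 0.001]
contact_force: [-0.2, -0.2, 0.4]
finger_gap: 1.0
```

servo_tool(moves=[{"translation":[0,0,0],"delta_rot":[0,0,0],"grip":1},{"translation":[0,0,0],"delta_rot":[0,0,0],"grip":1},{"translation":[0,0,0],"delta_rot":[0,0,0],"grip":1},{"translation":[0,0,0],"delta_rot":[0,0,0],"grip":1},{"translation":[0,0,0],"delta_rot":[0,0,0],"grip":1}])

```text
time: 34.25
ee_pos: [0.4955, -0.1261, 0.0285]
tcp_rot: [0.0, 0.688, 0.725, 0.001]
contact_force: [-0.2, -0.2, -0.7]
finger_gap: 0.61
```

servo_tool(moves=[{"translation":[0,0,0],"delta_rot":[0,0,0],"grip":1},{"translation":[0,0,0],"delta_rot":[0,0,0],"grip":1},{"translation":[0,0,0],"delta_rot":[0,0,0],"grip":1},{"translation":[0,0,0],"delta_rot":[0,0,0],"grip":1}])

```text
time: 34.65
ee_pos: [0.4939, -0.1259, 0.0286]
tcp_rot: [-0.001, 0.688, 0.725, 0.0]
contact_force: [-3.8, -0.6, 5.4]
finger_gap: 0.422
```

```bash
python3 mv.py  .6015 -.301 .13 92.24
```

```text
t 34.65 p [ 0.4939 -0.1259  0.0286] psi 93.01 tilt 0.09 gap 39.7 F [-3.8 -0.6  5.4] q6 -25
T [-1.2025  0.6548 -0.6779] R [-0.0001 -0.0002  0.0022]
```

servo_tool(moves=[{"translation":[0,0,-0.15],"delta_rot":[0,0,0],"grip":1},{"translation":[0,0,-0.35],"delta_rot":[0,0,0],"grip":1},{"translation":[-0.2,0.15,-0.6],"delta_rot":[0,0,0],"grip":1},{"translation":[-0.45,0.35,-0.68],"delta_rot":[0,0,0.002],"grip":1},{"translation":[-0.7,0.55,-0.68],"delta_rot":[0,0,0.002],"grip":1}])

```text
time: 35.15
ee_pos: [0.5848, -0.228, 0.1338]
tcp_rot: [0.003, 0.693, 0.721, 0.002]
contact_force: [0.2, 0.2, -0.5]
finger_gap: 0.424
```

```bash
python3 mv.py  .6015 -.301 .1 92.24
```

```text
t 35.15 p [ 0.5848 -0.228   0.1338] psi 92.32 tilt 0.37 gap 39.9 F [ 0.2  0.2 -0.5] q6 -30
T [-0.4903  0.0898  0.2269] R [0.001  0.0003 0.0002]
```

servo_tool(moves=[{"translation":[-0.2,0.05,0],"delta_rot":[0.001,0,0],"grip":1},{"translation":[-0.4,0.09,0.05],"delta_rot":[0.001,0,0],"grip":1},{"translation":[-0.49,0.09,0.15],"delta_rot":[0.001,0,0],"grip":1},{"translation":[-0.49,0.09,0.3],"delta_rot":[0.001,0,0],"grip":1},{"translation":[-0.49,0.09,0.45],"delta_rot":[0.001,0,0],"grip":1}])

```text
time: 35.65
ee_pos: [0.601, -0.3006, 0.0646]
tcp_rot: [-0.0, 0.693, 0.721, -0.0]
contact_force: [-0.4, -0.6, -0.8]
finger_gap: 0.421
```

```bash
python3 mv.py  .6015 -.301 .0275 92.24;  python3 -c "
from chk import *
c=env.camera('scene');crop(c['image'],120,210,130,100,6,'pics/f7.png')"
```

```text
t 35.65 p [ 0.601  -0.3006  0.0646] psi 92.26 tilt 0.04 gap 39.6 F [-0.4 -0.6 -0.8] q6 -35
T [-0.0026  0.0036  0.247 ] R [-0.0001  0.      0.0001]
```

View pics/f7.png

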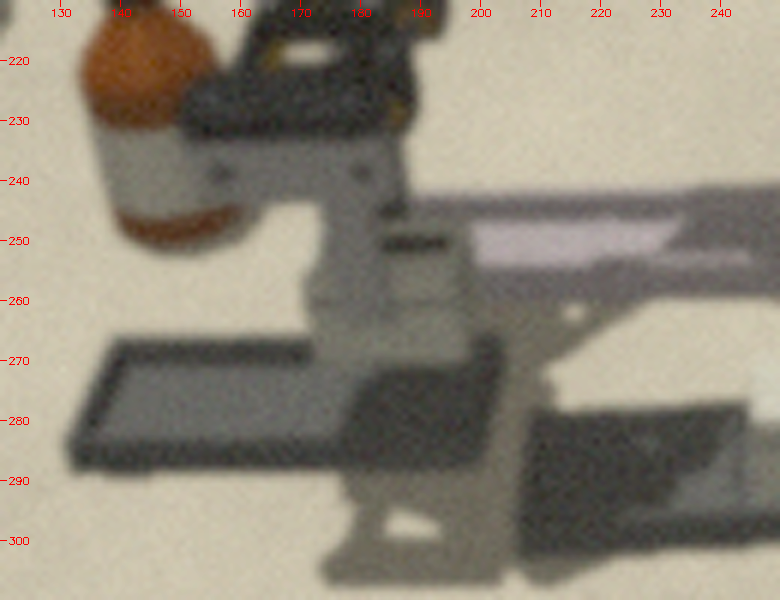

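The bar cassette is over the near half of the reject nest, clear of the bottle. Lowering.

servo_tool(moves=[{"translation":[-0.02,0.003,0.06],"delta_rot":[0,0,0],"grip":1},{"translation":[-0.02,0.003,0.13],"delta_rot":[0,0,0],"grip":1},{"translation":[-0.02,0.003,0.2],"delta_rot":[0,0,0],"grip":1},{"translation":[-0.02,0.003,0.235],"delta_rot":[0,0,0],"grip":1},{"translation":[-0.02,0.003,0.249],"delta_rot":[0,0,0],"grip":1}])

```text
time: 36.25
ee_pos: [0.5981, -0.3009, 0.0265]
tcp_rot: [-0.005, 0.693, 0.721, -0.001]
contact_force: [-5.8, 2.2, 19.2]
finger_gap: 0.417
```

servo_tool(moves=[{"translation":[0,0,0.004],"delta_rot":[0,0,0],"grip":1},{"translation":[0,0,0.004],"delta_rot":[0,0,0],"grip":0.1},{"translation":[0,0,0.004],"delta_rot":[0,0,0],"grip":-0.2},{"translation":[0,0,0.004],"delta_rot":[0,0,0],"grip":-0.5},{"translation":[0,0,0.004],"delta_rot":[0,0,0],"grip":-1}])

```text
time: 36.75
ee_pos: [0.5982, -0.3009, 0.0258]
tcp_rot: [-0.005, 0.693, 0.721, -0.001]
contact_force: [1.0, 0.9, -0.2]
finger_gap: 0.664
```

servo_tool(moves=[{"translation":[0,0,0],"delta_rot":[0,0,0],"grip":-1},{"translation":[0,0,0],"delta_rot":[0,0,0],"grip":-1},{"translation":[0,0,-0.2],"delta_rot":[0,0,0],"grip":-1},{"translation":[0,0,-0.5],"delta_rot":[0,0,0],"grip":-1},{"translation":[0,0,-0.8],"delta_rot":[0,0,0],"grip":-1}])

```text
time: 37.25
ee_pos: [0.5986, -0.3011, 0.1462]
tcp_rot: [-0.006, 0.693, 0.721, -0.002]
contact_force: [0.9, -0.7, -0.1]
finger_gap: 1.0
```

servo_tool(moves=[{"translation":[0,0,-0.3],"delta_rot":[0,0,0],"grip":-1},{"translation":[0.3,-0.2,-0.6],"delta_rot":[0,0,0],"grip":-1},{"translation":[0.6,-0.5,-0.6],"delta_rot":[0,0,0],"grip":-1},{"translation":[0.8,-0.8,-0.6],"delta_rot":[0,0,0],"grip":-1},{"translation":[1,-1,-0.6],"delta_rot":[0,0,0],"grip":-1}])

```text
time: 37.75
ee_pos: [0.4621, -0.1733, 0.2382]
tcp_rot: [-0.005, 0.693, 0.721, -0.001]
contact_force: [-0.2, 0.2, 0.5]
finger_gap: 0.997
```

servo_tool(moves=[{"translation":[0.2,-0.3,0],"delta_rot":[0,0,0],"grip":-1},{"translation":[0.4,-0.6,0],"delta_rot":[0,0,0],"grip":-1},{"translation":[0.6,-0.9,0],"delta_rot":[0,0,0],"grip":-1},{"translation":[0.6,-1,0],"delta_rot":[0,0,0],"grip":-1},{"translation":[0.6,-1,0],"delta_rot":[0,0,0],"grip":-1}])

```text
time: 38.25
ee_pos: [0.3052, -0.0877, 0.2403]
tcp_rot: [-0.005, 0.693, 0.721, -0.002]
contact_force: [0.5, -0.3, -0.1]
finger_gap: 1.0
```

```bash
python3 mv.py;  python3 -c "
from chk import *
crop(c['image'],160,150,340,190,2,'pics/g1t.png')
crop(c['image'],340,175,150,110,5,'pics/g1a.png')
c=env.camera('scene');crop(c['image'],100,190,400,130,2,'pics/g1.png')"
```

```text
t 38.25 p [ 0.3052 -0.0877  0.2403] psi 92.31 tilt 0.59 gap 94.0 F [ 0.5 -0.3 -0.1] q6 -31
```

View pics/g1t.png

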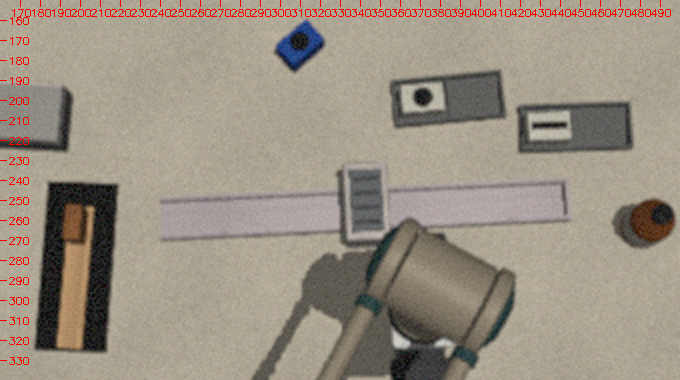

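View pics/g1a.png

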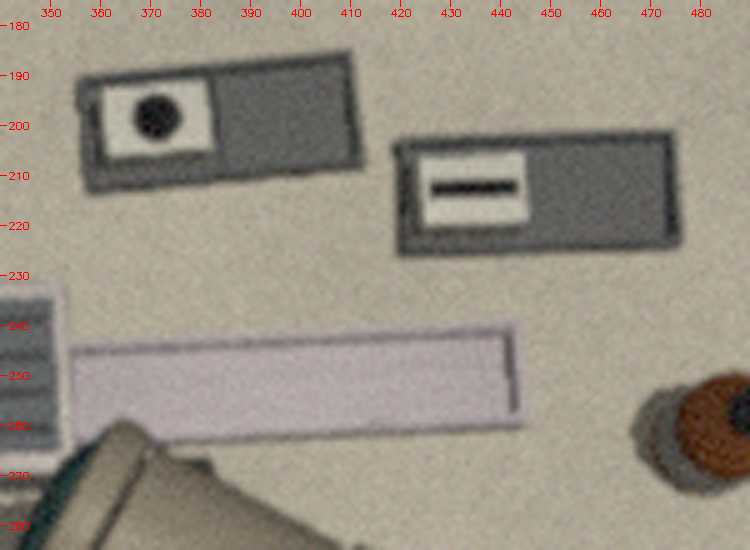

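View pics/g1.png

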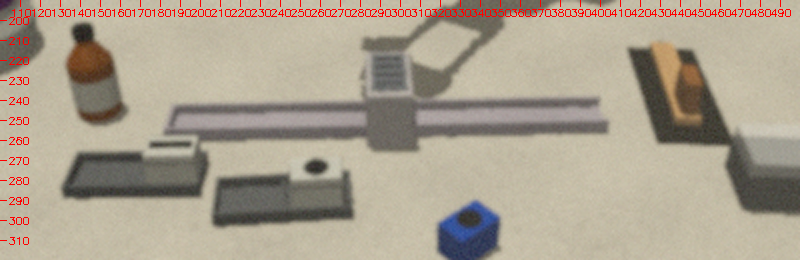

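```bash
python3 chk.py mat 195 324 .018 197 261 .068; python3 chk.py accept 371.5 198 .048; python3 chk.py reject 434.5 213 .048
```

```text
[0.2928 0.3707 0.018 ] [0.1166 0.002 ]
[0.4613 0.3608 0.068 ] [-0.0521  0.0049]
[ 0.6439 -0.1208  0.048 ] [-0.0382 -0.    ]
[ 0.6002 -0.2977  0.048 ] [-0.0422 -0.0032]
```

servo_tool(moves=[{"translation":[0,0,0],"delta_rot":[0,0,0],"grip":-1},{"translation":[0,0,0],"delta_rot":[0,0,0],"grip":-1},{"translation":[0,0,0],"delta_rot":[0,0,0],"grip":-1}])

```text
time: 38.8
ee_pos: [0.3103, -0.0903, 0.2399]
tcp_rot: [-0.005, 0.693, 0.721, -0.001]
contact_force: [0.1, -0.4, 0.4]
finger_gap: 1.002
```

```bash
python3 -c "
from chk import *
crop(c['image'],160,150,340,190,2,'pics/g2t.png')"
```

```text
(no output)
```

View pics/g2t.png

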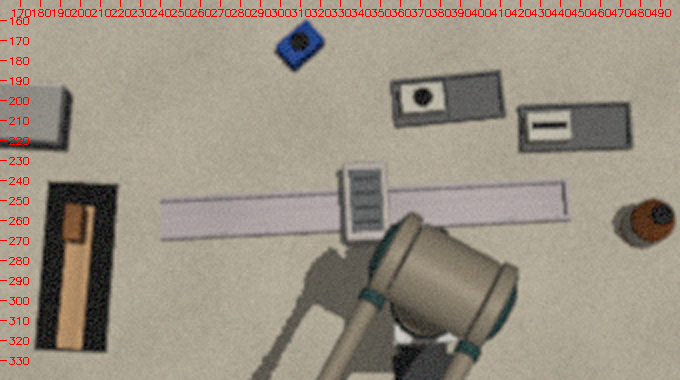

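The picture is unchanged: round tag in the accept nest at (371,198), bar in the reject nest at (434,213), stick flat on its mat. Handing in.

```bash
python3 -c "
from workcell import env
print(env.finish_job())"
```

```text
the job is handed in; nothing more can be done
None
```

I completed the job and handed it in at about 39 s of the 210 s allowed; `env.finish_job()` reports no verdict. Only two white cassettes were present, one round tag and one bar tag. I stood both in the infeed and pushed the row under the hood to channel x = 0.147 m (round) and 0.087 m (bar). I then laid the stick back on its mat and sorted the cassettes.

**Last checks, from the camera:**

| Item | Frame | x (m) | y (m) | Result |
|---|---|---|---|---|
| Round cassette | accept nest | -0.038 | 0.000 | within limits |
| Bar cassette | reject nest | -0.042 | -0.003 | within limits |
| Stick handle | mat | -0.052 | 0.005 | within limits |
| Stick tip | mat | 0.117 | 0.002 | within limits |

In the last pictures both cassettes look upright and the stick flat. The bottle, tip box and blue look-alike look unmoved, and the arm is clear of everything.

**Disagreements and slips:**
- **Camera against robot:** the cassettes I placed read 2–3 mm off in x from where the robot put them. I corrected for this and it stayed within clearances.
- **Placing force:** contact reached about 17–19 N when setting down the stick and the bar cassette, below the limits.
- **Refused moves:** two early move calls were refused because a field was missing, and nothing moved.
- **Knock:** I saw no cassette knocked aside.

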